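Clamp the nut in its split holder and start the holding screw

ROBOT

A 6-joint arm with a two-finger parallel gripper is mounted at the origin on the work surface. World frame = base frame: x ahead of the robot, y to its left, z up, the work surface at z = 0. Lengths are in m, angles in degrees, forces in N, time in s.
With the tool pointing down it reaches from about 0.3 to 0.75 m from the base axis. Payload 8.5 kg.
Tool frame: the origin (TCP) lies at the very end of the fingers, on their centre line; the grasp point (between the pads) lies 19 mm behind it; y points along the fingers, z is the direction in which the jaws open and shut, and the axes are right-handed (so a half turn about y gives the same grasp; the last joint's range is limited). The gripper opens to 85 mm and grips with 20 to 120 N. Pads are 22 mm wide; open, the fingers measure 114 mm over their backs; the gripper's body (76 mm by 85 mm) begins 54 mm behind the grasp point. The pads swing forward as they close: fully open they stand 13 mm farther back than shut.
Start: joints at [50.919, 21.807, 74.336, -0, 83.858, -12.336], TCP at [0.248, 0.491, 0.231] pointing down, gripper open.
Joint ranges: [-178.18, 178.18], [-50.72, 133.34], [12.68, 142.11], [-81.47, 261.47], [9.98, 163.14], [-165.26, 165.26]. Speed limits (degrees/s): [136.94, 136.94, 180, 180, 180, 180].

INTERFACE

Orientations are given as a 3x3 rotation matrix whose columns are the frame's x, y, z axes.
In Python, from rig import env gives the robot as it stands. The module is installed in compiled form; this text tells all that it offers.
- The arm moves only by the tool servo_tool, never from a script. Its argument "rows" is one flat list of numbers, 7 for each row, row after row: the opening, from 0 (shut) to 1 (fully open), then the shift along the world's x, y, z in m, then the turn, a rotation vector about the world's x, y, z in degrees. A call has 1 to 10 rows; each row shifts and turns the commanded pose from where the row before left it; what a row does not reach is not made up. A row lasts 1/12 s, in which the tool goes at most 41.7 mm and 7.16 degrees, less where a joint would pass 70% of its speed; a pose out of reach is approached as far as the arm can. A call with a gripper value outside its range is refused whole. The fingers move at their own pace and stop on an object; "force" is the grip in N (left out, the last holds). Time passes only in rows, so rows that do not move let the fingers close. It gives the time, the measured TCP pose, the force and the opening at its end, in the units of the state.
- env.observe(): the state, without advancing time (a new reading comes with each control period).
- env.get_image(name): name is "scene" or "top"; returns the picture (480x640x3 uint8, red, green, blue); there is no depth.
- env.camera_model(name): a dict with "camera_matrix" (3x3 intrinsics, pixels), "R" (3x3) and "t" (3): a world point X has camera coordinates R X + t. Camera axes: x right, y down, z forward; pixel columns grow to the right and rows downward; lengths in m; the calibration is good to about 2 mm. A picture is of the moment at which its call begins. camera_model takes no time and is no camera call.
- env.close_job(): hands the job in, once; it reports no verdict.
The state is a dict: "time_s": time; "q": joint angles; "qvel": joint speeds; "joint_efforts": joint torques, N m; "position": TCP position; "tool_rot": TCP orientation; "ft_force": force on the tool from outside, world axes, zero at the start; "wrist_torque": the same for the moment, N m; "grip_width": finger opening in m.
Only numpy, scipy, OpenCV 4.12 (cv2) and the standard library are available. Lean on these libraries where they do the work, as an engineer would, in place of code of your own. Each camera call takes 0.05 s, during which the arm holds its last target.

TASK

Get the nut clamped for polishing: slide the loose half that was sawn from the same dark block as the fixed half in under the raised screw head until the two stepped faces meet around the nut, then take the screwdriver, push it firmly down into the screw and turn clockwise so the thread bites and the head comes right down on the half. Put the screwdriver back upright in its rack hole; leave the pale half, wax jar, brass lid and charcoal where they are, keep the nut standing in its place, and turn the screw only with the screwdriver.

Things in the scene. Friction and masses are not known exactly. Their poses are not given: they have to be found in the camera images.
- holder: Nut holder, fixed: plywood plate 205 x 90 x 15 mm bearing a fixed dark half, a screw and two guide cleats. Origin on the table under the nut's place; z up; x = closing direction, from the open runway to the fixed half. Plate: x -150 to +55, y +-45, top at z 15. Fixed half: x to +52, y +-30, z 15 to 43, hollowed for the nut, stepped face at x = +8 for y > 0, x = -8 for y < 0 (mm).
- home (a point): Where half_dark_mid must be when home: holder x -45, y 0, z 29 mm; axes as the holder's. Two pale cleats, 6 mm high, guide the half: 63 mm between them, from holder x -98 to -12, with a flared mouth from x -117. A half set down on the plate clear of the screw, its centre near x -118, is ready to be slid in.
- screw_cross (a point): Centre of the top of the brass screw's head (20 mm wide, 8 mm high), at holder x -40, y 0. Cross recess 5 mm deep, slots 3.6 mm wide with rounded edges, 12 mm long, along this point's x and y. At the start its underside is 33 mm above the plate, 5 mm above a half lying there; the shank below is 9 mm thick.
- screw (a joint): Depth of the screw, m: 0 at the start, 0.0050 with the head down on the half. 6 mm per clockwise turn (about 0.85 turn). It goes down only while it is turned clockwise and pushed down with more than about 10 N (15 to 25 N is good); turned with less push it spins on the spot; pushing alone does nothing. Takes about 0.05 N m. Stays where it is left.
- half_dark_mid (a point): Centre (half-way up) of the loose dark half, sawn from the fixed half's block; 28 mm high, 0.22 kg. x points to its mating end. In mm from here: prongs y +-30 from x -15, with a slot 11 wide between them (x -15 to +27) opening into a nut hollow 36 wide; mating faces at x +53 (y > 0) and +37 (y < 0); solid back x -23 to -15. The screw head is wider than the slot, so slide it in level on the plate.
- half_dark_tail (a point): Centre (half-way up) of the dark half's tail, to hold or push it by: 32 mm wide (y +-16), 32 mm long, 28 mm high, 40 mm behind half_dark_mid along -x. Axes as half_dark_mid.
- half_pale_mid (a point): Centre of a pale half from another holder: same size, but straight mating faces at x +45 mm, so it does not fit. Leave it.
- nut_mid (a point): Centre of the dark brown nut, 31 mm wide, 35 mm high, 30 g, standing loose on its small flat at the holder's origin. The closed halves leave 2 mm round it.
- driver_grip (a point): Screwdriver, about 0.14 kg, upright in the rack: point on its axis half-way up the six-sided green handle (30 mm across flats, 88 mm long), 49 mm below its top end, 45 mm above its shoulder. z up the tool; two flats face +x and -x. A 9 mm shank leads down; the tip's end is 120 mm below this point.
- driver_tip (a point): End of the screwdriver's tip, on its axis: a cross of blades along x and y (axes as driver_grip), 10 mm wide and 2.6 mm thick over 9 mm, the last 3 mm narrowed to 6 mm and 1.6 mm.
- rack_hole (a point): Centre of the mouth of the rack's hole, in its top face 85 mm above the table; 17 mm wide, 3 mm chamfer, open below. The screwdriver hangs in it by its shoulder (driver_grip 45 mm above this point). Rack fixed, 60 x 150 mm, y along its length; a gouge 25 mm thick stands in it 85 mm to +y of the hole, its top 60 mm above the rack.
- wax_jar: Amber glass jar with brass lid, 62 mm wide, 72 mm high, origin under its centre. Leave it.
- lid: Brass jar lid lying open side up, 68 mm wide, 13 mm high, origin under its centre. Leave it.
- charcoal: Black charcoal block 50 x 26 x 20 mm, origin under its centre. Leave it.
There are look-alikes about, which are no part of the job. Of the things that look like the part that bears driver_grip, the smallest one is meant. What is meant by the holder is not pink, and is the larger of those in its own colour.

How it is judged:
By the outcome, as a careful person would: the job done as asked, in the order asked, and still so for the second after the job is handed in, with the robot touching nothing.
It also fails if it takes over 72 s, if anything falls off the work surface, if the arm or the gripper's body presses on something with over 40 N, if the wrist force passes 120 N, or if a joint passes its speed limit or range.

## Working session

There is one attempt and no reset: what is moved stays moved. The work goes in short steps, Python scripts to look and compute and a tool call to move; the robot and the scene stay as the last step left them, time stands still between calls to the robot, and variables do not carry over. Pictures are saved under pics/ and viewed, and the job is handed in when it is done.

Besides the shell and the picture viewer there is one more tool, called as name(argument=value, ...) on one line, values as JSON. servo_tool: Moves the arm, as the interface text tells. Its arguments: {"type":"object","properties":{"rows":{"type":"array","items":{"type":"number"}},"force":{"type":"number"}},"required":["rows"]}

```bash
mkdir -p pics; ls; python3 - <<'E'
from rig import env
import cv2,numpy as np
for n in("scene","top"):
    im=env.get_image(n); cv2.imwrite(f"pics/{n}0.png",im[:,:,::-1])
    m=env.camera_model(n); print(n,np.round(m["camera_matrix"],1).tolist(),np.round(m["R"],3).tolist(),np.round(m["t"],3).tolist(), (-np.array(m["R"]).T@np.array(m["t"])).round(3))
s=env.observe(); print(s["time_s"],s["position"],np.round(s["tool_rot"],3).tolist(),s["grip_width"])
E
```

```text
pics
scene [[447.7, 0.0, 317.6], [0.0, 447.7, 241.1], [0.0, 0.0, 1.0]] [[0.683, 0.731, -0.018], [0.417, -0.41, -0.811], [-0.6, 0.546, -0.585]] [-0.341, -0.083, 1.452] [ 1.139 -0.578  0.775]
top [[580.0, 0.0, 308.8], [0.0, 580.0, 239.3], [0.0, 0.0, 1.0]] [[-0.024, -1.0, 0.01], [-0.983, 0.022, -0.183], [0.183, -0.014, -0.983]] [0.065, 0.481, 1.412] [0.216 0.074 1.475]
0.1 [0.24735632 0.49095779 0.23079925] [[0.893, -0.001, 0.45], [-0.45, -0.001, 0.893], [-0.0, -1.0, -0.001]] 0.08562794554218042
```

View pics/scene0.png

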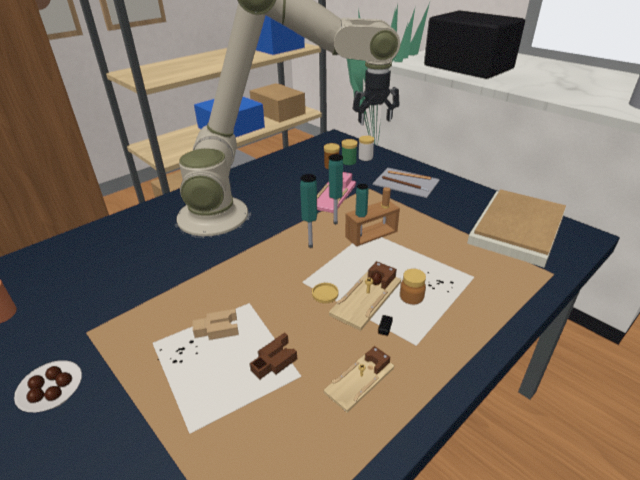

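View pics/top0.png

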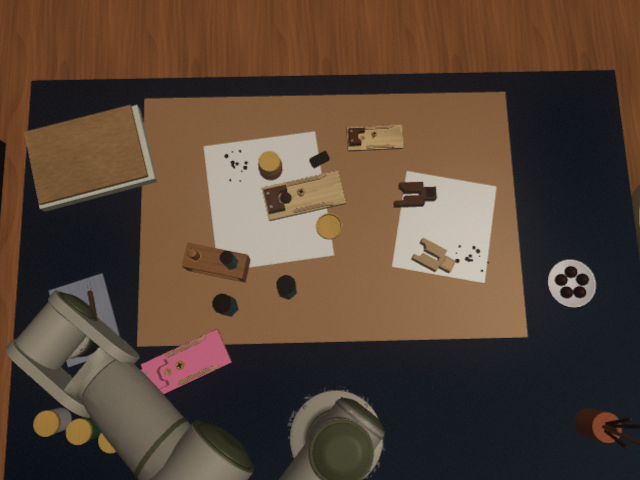

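The holder is the larger wooden one at top-view (304,195). The dark half is at (415,194), the pale half at (433,256), and the rack with the small driver at (216,261). I'll zoom in on these.

```bash
python3 - <<'E'
import cv2
t=cv2.imread("pics/top0.png"); s=cv2.imread("pics/scene0.png")
def c(im,x,y,w,h,k,n): cv2.imwrite(f"pics/{n}.png",cv2.resize(im[y:y+h,x:x+w],None,fx=k,fy=k,interpolation=cv2.INTER_CUBIC))
c(t,250,140,110,100,7,"z_hold");c(t,385,165,80,60,10,"z_half");c(t,170,235,90,60,8,"z_rack");c(s,290,170,120,90,6,"z_srack");c(s,240,240,200,150,4,"z_shold")
E
```

```text
(no output)
```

View pics/z_hold.png

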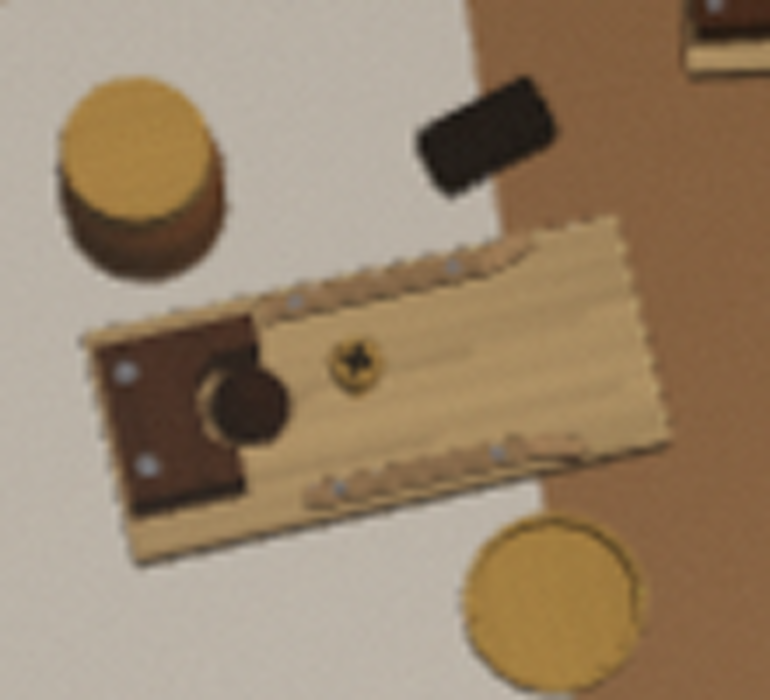

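View pics/z_half.png

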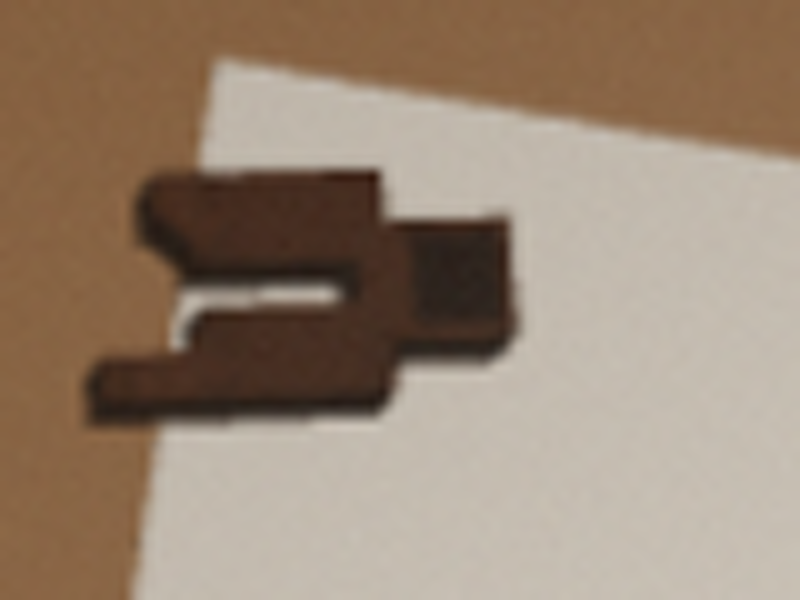

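View pics/z_rack.png

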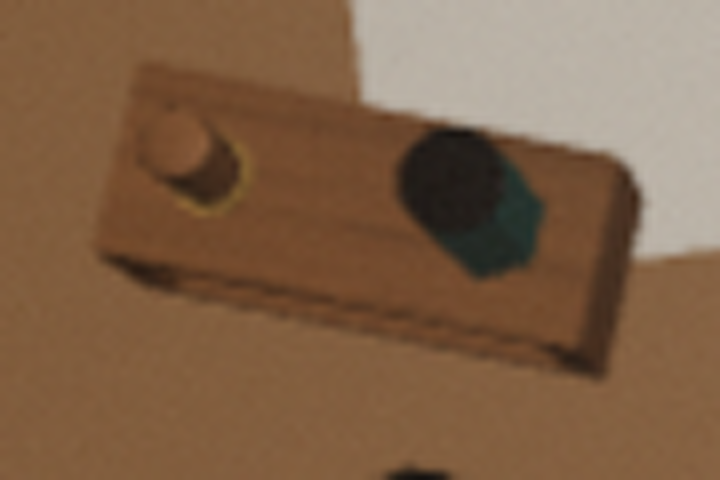

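View pics/z_srack.png

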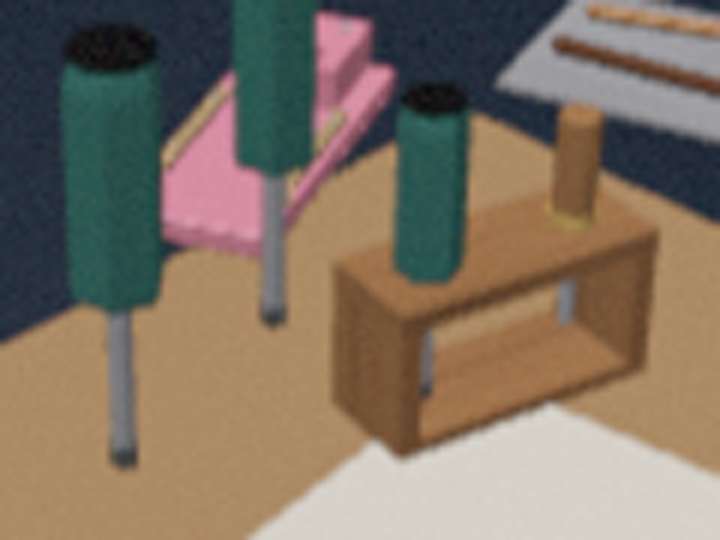

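View pics/z_shold.png

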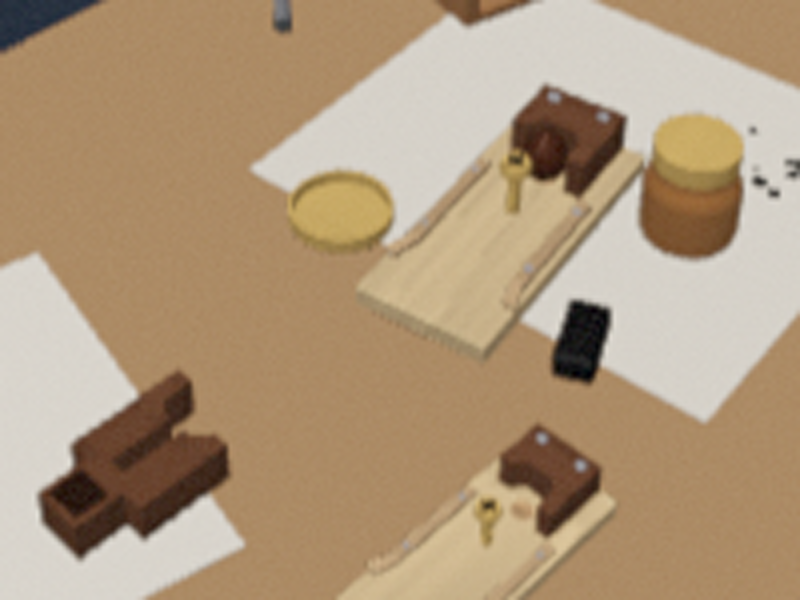

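```bash
cat > h.py <<'E'
import cv2,numpy as np
from rig import env
M={n:env.camera_model(n) for n in("scene","top")}
def ray(n,p):
    m=M[n];R=np.array(m["R"]);t=np.array(m["t"]);K=np.array(m["camera_matrix"])
    return -R.T@t, R.T@np.linalg.solve(K,[p[0],p[1],1])
def plane(n,p,z):
    o,d=ray(n,p);return o+d*(z-o[2])/d[2]
def tri(a,b):
    (o1,d1),(o2,d2)=ray("top",a),ray("scene",b)
    s=np.linalg.lstsq(np.stack([d1,-d2],1),o2-o1,rcond=None)[0]
    p,q=o1+s[0]*d1,o2+s[1]*d2
    return (p+q)/2,np.linalg.norm(p-q)
def proj(n,X):
    m=M[n];c=np.array(m["R"])@X+np.array(m["t"]);c=np.array(m["camera_matrix"])@c;return c[:2]/c[2]
def grab(n,name): 
    im=env.get_image(n)[:,:,::-1].copy();cv2.imwrite(f"pics/{name}.png",im);return im
def crop(im,x,y,w,h,k,n): cv2.imwrite(f"pics/{n}.png",cv2.resize(im[y:y+h,x:x+w],None,fx=k,fy=k,interpolation=cv2.INTER_CUBIC))
E
python3 - <<'E'
from h import *
t=cv2.imread("pics/top0.png"); s=cv2.imread("pics/scene0.png")
f=lambda p,k,o:((p[0]+.5)/k-.5+o[0],(p[1]+.5)/k-.5+o[1])
H=lambda x,y:f((x,y),7,(250,140))
# plate corners top z=15
for c in [(617,217),(668,440),(87,338),(135,545)]: print("plate",plane("top",H(*c),.015).round(4))
print("screw top",plane("top",H(356,363),.056).round(4))
sp=f((515,158),4,(240,240)); print("screw scene",plane("scene",sp,.056).round(4),tri(H(356,363),sp))
print("nut top z50",plane("top",H(250,404),.040).round(4))
print("jar",plane("top",H(137,148),.072).round(4),"lid",plane("top",H(553,603),.013).round(4),"char",plane("top",H(487,135),.02).round(4))
A=lambda x,y:f((x,y),10,(385,165))
for n,c in dict(tailBR=(515,330),tailTR=(508,220),LL=(95,400),RL=(388,400),TR=(380,172)).items(): print(n,plane("top",A(*c),.028).round(4))
R=lambda x,y:f((x,y),8,(170,235))
print("driver top",plane("top",R(452,180),.179).round(4))
for c in [(140,62),(622,158),(605,345),(105,245)]: print("rack",plane("top",R(*c),.085).round(4))
q=f((436,97),6,(290,170));print(tri(R(452,180),q))
E
```

```text
plate [ 0.6688 -0.0268  0.015 ]
plate [ 0.5825 -0.0429  0.015 ]
plate [0.6261 0.1718 0.015 ]
plate [0.5469 0.1548 0.015 ]
screw top [0.6032 0.0721 0.056 ]
screw scene [0.6042 0.0738 0.056 ] (array([0.60386244, 0.07281035, 0.05617219]), np.float64(0.0019104672408190226))
nut top z50 [0.593 0.111 0.04 ]
jar [0.6806 0.1493 0.072 ] lid [0.5222 0.0015 0.013 ] char [0.7001 0.0212 0.02  ]
tailBR [ 0.5872 -0.2771  0.028 ]
tailTR [ 0.6165 -0.2772  0.028 ]
LL [ 0.5709 -0.1677  0.028 ]
RL [ 0.5693 -0.2432  0.028 ]
TR [ 0.6301 -0.2448  0.028 ]
driver top [0.4203 0.2433 0.179 ]
rack [0.4735 0.3503 0.085 ]
rack [0.4407 0.2042 0.085 ]
rack [0.3839 0.2095 0.085 ]
rack [0.4176 0.36   0.085 ]
(array([0.42111857, 0.24417745, 0.17763432]), np.float64(0.0017853848819054249))
```

```bash
python3 - <<'E'
from h import *
t=cv2.imread("pics/top0.png"); s=cv2.imread("pics/scene0.png")
f=lambda p,k,o:((p[0]+.5)/k-.5+o[0],(p[1]+.5)/k-.5+o[1])
# edge profile fitting: sample perpendicular profiles along an approx line, find max gradient subpixel
g=cv2.cvtColor(t,cv2.COLOR_BGR2GRAY).astype(np.float32)
def edge(img,a,b,n=25,w=3,sign=None):
    a,b=np.array(a,float),np.array(b,float);d=(b-a)/np.linalg.norm(b-a);nn=np.array([-d[1],d[0]])
    us=np.arange(-w,w+.01,.1);P=[]
    for k in np.linspace(.08,.92,n):
        c=a+k*(b-a);q=c+us[:,None]*nn
        v=cv2.remap(img,q[:,0].astype(np.float32)[None],q[:,1].astype(np.float32)[None],cv2.INTER_LINEAR)[0]
        gr=np.gradient(cv2.GaussianBlur(v[None],(1,9),0)[0] if 0 else np.convolve(v,np.ones(9)/9,'same'))[8:-8]
        gr=gr if sign is None else gr*sign
        i=np.argmax(abs(gr) if sign is None else gr);P.append(c+us[8:-8][i]*nn)
    P=np.array(P,np.float32);l=cv2.fitLine(P,cv2.DIST_HUBER,0,.01,.01).ravel()
    return l[2:],l[:2],np.abs((P-l[2:])@np.array([-l[1],l[0]])).mean()
def inter(l,m):
    k=np.linalg.solve(np.stack([l[1],-m[1]],1),m[0]-l[0]);return l[0]+k[0]*l[1]
H=lambda x,y:f((x,y),7,(250,140)); A=lambda x,y:f((x,y),10,(385,165)); R=lambda x,y:f((x,y),8,(170,235))
b=t[:,:,0].astype(np.float32)
far=edge(b,H(100,335),H(617,217)); right=edge(b,H(617,217),H(668,440))
near=edge(b,H(560,465),H(150,550))
print("res",far[2],right[2],near[2])
c1=plane("top",inter(far,right),.015);c2=plane("top",inter(near,right),.015)
def dirw(l,z):
    p=plane("top",l[0]-20*l[1],z);q=plane("top",l[0]+20*l[1],z);v=q-p;return np.degrees(np.arctan2(v[1],v[0]))%180
print("corners",c1.round(4),c2.round(4),np.linalg.norm(c1-c2),"ang",dirw(far,.015),dirw(near,.015),dirw(right,.015))
r=t[:,:,2].astype(np.float32)
for z,nm,a,bb in [(.028,"tailend",(511,230),(513,320)),(.028,"far prong",(190,174),(370,172)),(.0,"near prong bottom",(110,418),(370,410)),(.028,"tail far",(400,220),(500,217)),(.028,"tailend",(511,230),(513,320)),(.028,"backfar",(381,178),(384,214))]:
    l=edge(r,A(*a),A(*bb),w=2.5); print(nm,plane("top",l[0],z).round(4),dirw(l,z),l[2])
for nm,a,bb in [("rfar",(140,62),(400,116)),("rright",(622,165),(605,340)),("rnear",(115,250),(590,345)),("rleft",(138,68),(104,240))]:
    l=edge(r,R(*a),R(*bb),w=2.5); print(nm,plane("top",l[0],.085).round(4),dirw(l,.085),l[2])
E
```

```text
res 0.24267314 0.22220314 0.18795314
corners [ 0.6698 -0.0262  0.015 ] [ 0.5787 -0.0441  0.015 ] 0.09290899242603419 ang 101.62371720609438 101.5205086303873 11.115093727471361
tailend [ 0.6033 -0.2768  0.028 ] 176.60200992381039 0.086076595
far prong [ 0.6312 -0.2211  0.028 ] 88.95968122848612 0.025682792
near prong bottom [ 0.5717 -0.2121  0.    ] 89.11837163947014 0.13509499
tail far [ 0.617  -0.2617  0.028 ] 88.81433091736142 0.024032388
tailend [ 0.6033 -0.2768  0.028 ] 176.60200992381039 0.086076595
backfar [ 0.6237 -0.2443  0.028 ] 177.00231431904916 0.024715247
rfar [0.4651 0.3103 0.085 ] 77.29937391361881 0.2059068
rright [0.4083 0.204  0.085 ] 178.83860773762746 0.8768384
rnear [0.3974 0.2828 0.085 ] 76.76081481965285 0.62562805
rleft [0.4479 0.3572 0.085 ] 166.7409197780912 0.7123075
```

servo_tool(rows=[1,0,0,0.04,0,0,0,1,0,0,0.04,0,0,0,1,0,0,0.04,0,0,0,1,0.0168,-0.0358,0,0,0,-7,1,0.0168,-0.0358,0,0,0,-7,1,0.0168,-0.0358,0,0,0,-7,1,0.0168,-0.0358,0,0,0,-7,1,0.0168,-0.0358,0,0,0,-7,1,0.0168,-0.0358,0,0,0,-7,1,0.0168,-0.0358,0,0,0,-7], force=40)

```text
time_s: 0.93
position: [0.3652, 0.2387, 0.3512]
tool_rot: [[0.241, -0.0, 0.971], [-0.971, -0.0, 0.241], [0.0, -1.0, -0.0]]
ft_force: [1.4, 1.3, -0.4]
grip_width: 0.0857
```

servo_tool(rows=[1,0.0168,-0.0358,0,0,0,-7,1,0.0168,-0.0358,0,0,0,-7,1,0.0168,-0.0358,0,0,0,-1.2,1,0.0168,-0.0358,0,0,0,0,1,0.0168,-0.0358,0,0,0,0,1,0.0168,-0.0358,0,0,0,0,1,0.0168,-0.0358,0,0,0,0,1,0.0168,-0.0358,0,0,0,0,1,0.0168,-0.0358,0,0,0,0,1,0.0168,-0.0358,0,0,0,0])

```text
time_s: 1.77
position: [0.5334, -0.1194, 0.351]
tool_rot: [[-0.017, -0.001, 1.0], [-1.0, 0.0, -0.017], [-0.0, -1.0, -0.001]]
ft_force: [1.2, 0.1, 0.5]
grip_width: 0.0855
```

servo_tool(rows=[1,0.0168,-0.0358,0,0,0,0,1,0.0168,-0.0358,-0.01,0,0,0,1,0.0168,-0.0358,-0.01,0,0,0,1,0.0168,-0.0358,-0.01,0,0,0,1,0,0,-0.04,0,0,0,1,0,0,-0.04,0,0,0,1,0,0,-0.04,0,0,0,1,0,0,-0.04,0,0,0,1,0,0,-0.04,0,0,0,1,0,0,0,0,0,0])

```text
time_s: 2.6
position: [0.597, -0.2586, 0.1129]
tool_rot: [[-0.017, -0.013, 1.0], [-1.0, 0.009, -0.017], [-0.008, -1.0, -0.013]]
ft_force: [-0.3, 0.1, -1.7]
grip_width: 0.0854
```

servo_tool(rows=[1,0,0,-0.03,0,0,0,1,0,0,-0.02,0,0,0,1,0,0,0,0,0,0,1,0,0,0,0,0,0])

```text
time_s: 2.93
position: [0.6007, -0.2609, 0.0727]
tool_rot: [[-0.016, 0.0, 1.0], [-1.0, -0.0, -0.016], [0.0, -1.0, 0.0]]
ft_force: [0.5, -0.0, 1.4]
grip_width: 0.0853
```

```bash
python3 - <<'E'
from h import *
im=grab("top","top1");crop(im,365,150,130,100,6,"z1")
im=grab("scene","scene1");crop(im,210,290,130,100,6,"z2")
s=env.observe();print(s["position"],s["q"],np.round(s["tool_rot"],4).tolist())
E
```

```text
[ 0.60134227 -0.26129174  0.07400333] [-3.38095701e+01  3.99633380e+01  6.87803431e+01  5.72323259e-04
  7.10413716e+01 -3.28684740e+01] [[-0.0164, 0.0031, 0.9999], [-0.9999, -0.0021, -0.0164], [0.002, -1.0, 0.0032]]
```

View pics/z1.png

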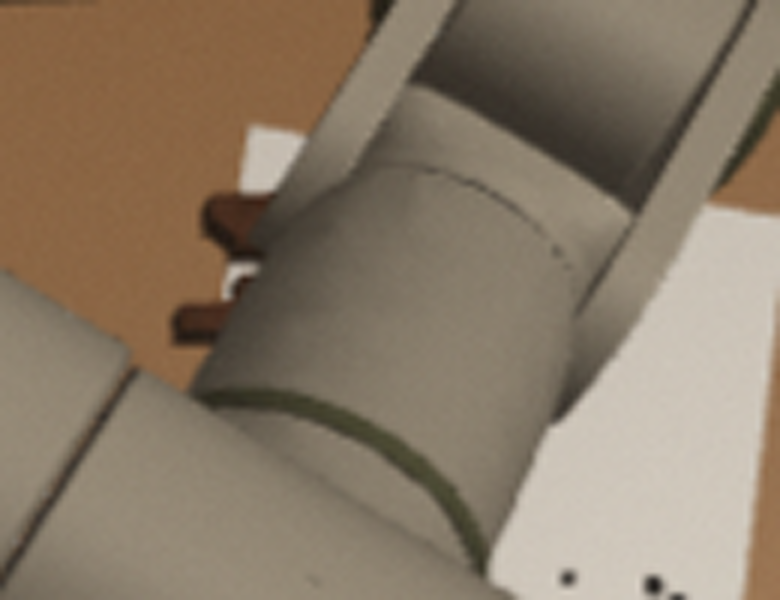

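View pics/z2.png

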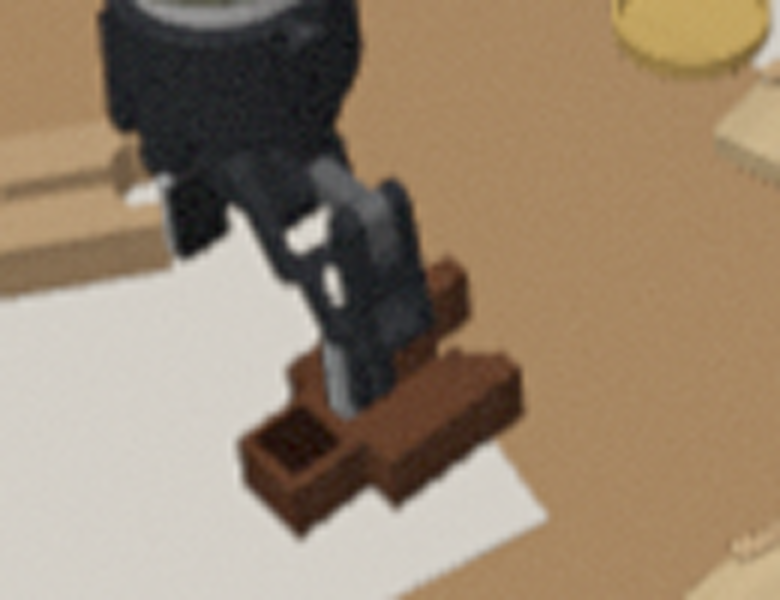

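servo_tool(rows=[1,0,-0.001,-0.03,0,0,0,1,0,0,-0.025,0,0,0,1,0,0,-0.006,0,0,0,1,0,0,0,0,0,0,0.3,0,0,0,0,0,0,0.3,0,0,0,0,0,0,0.3,0,0,0,0,0,0,0.3,0,0,0,0,0,0])

```text
time_s: 3.7
position: [0.6008, -0.262, 0.0117]
tool_rot: [[-0.016, 0.002, 1.0], [-1.0, -0.001, -0.016], [0.001, -1.0, 0.002]]
ft_force: [-0.2, -0.2, -0.1]
grip_width: 0.0386
```

servo_tool(rows=[0.3,0,0,0,0,0,0,0.3,0,0,0,0,0,0,0.3,0,0,0,0,0,0])

```text
time_s: 3.95
position: [0.601, -0.262, 0.0116]
tool_rot: [[-0.016, 0.002, 1.0], [-1.0, -0.001, -0.016], [0.001, -1.0, 0.002]]
ft_force: [-0.5, 0.9, 5.7]
grip_width: 0.0313
```

servo_tool(rows=[0.25,0,0,0.03,0,0,0,0.25,0,0,0.03,0,0,0,0.25,0.0044,0.0363,0,0,0,2.5,0.25,0.0044,0.0363,0,0,0,2.5,0.25,0.0044,0.0363,0,0,0,2.5,0.25,0.0044,0.0363,0,0,0,2.5,0.25,0.0044,0.0363,0,0,0,2.5,0.25,0.0045,0.0366,-0.02,0,0,0,0.25,0,0,-0.013,0,0,0,0.25,0,0,0,0,0,0])

```text
time_s: 4.78
position: [0.6252, -0.0414, 0.0348]
tool_rot: [[0.203, -0.005, 0.979], [-0.979, 0.001, 0.203], [-0.002, -1.0, -0.005]]
ft_force: [-1.0, -0.1, -2.2]
grip_width: 0.0312
```

servo_tool(rows=[0.25,0,0,0,0,0,0,0.25,0,0,0,0,0,0])

```text
time_s: 4.95
position: [0.6271, -0.045, 0.0382]
tool_rot: [[0.199, 0.001, 0.98], [-0.98, -0.001, 0.199], [0.001, -1.0, 0.001]]
ft_force: [0.2, 0.6, -1.9]
grip_width: 0.0312
```

```bash
python3 - <<'E'
from h import *
im=grab("top","top2");crop(im,250,140,110,100,7,"z3")
im=grab("scene","scene2");crop(im,310,230,130,100,6,"z4")
s=env.observe();print(s["position"],np.round(s["tool_rot"],4).tolist(),s["ft_force"],s["grip_width"])
E
```

```text
[ 0.62720682 -0.0451557   0.03844011] [[0.1987, 0.0016, 0.9801], [-0.9801, -0.0006, 0.1987], [0.0009, -1.0, 0.0015]] [-0.40927447  0.10418485 -2.28646983] 0.03132614103304925
```

View pics/z3.png

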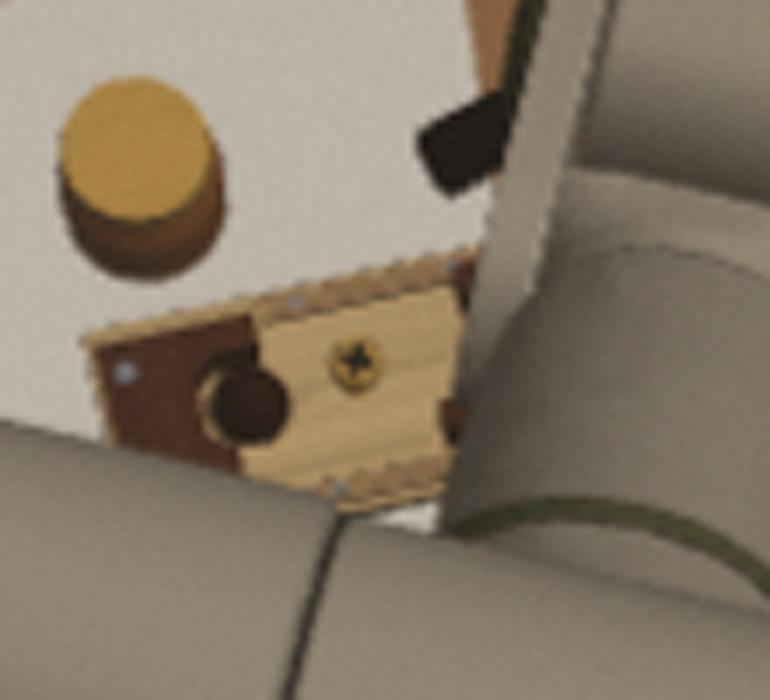

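View pics/z4.png

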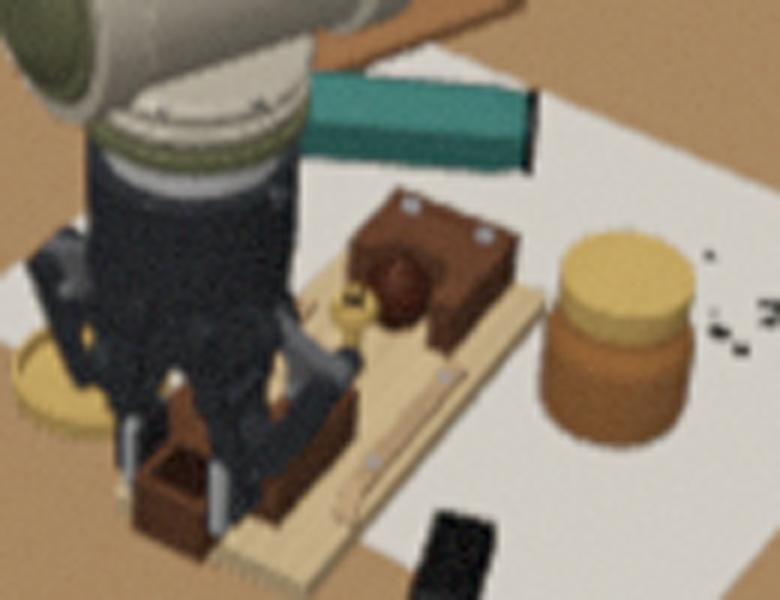

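View pics/scene2.png

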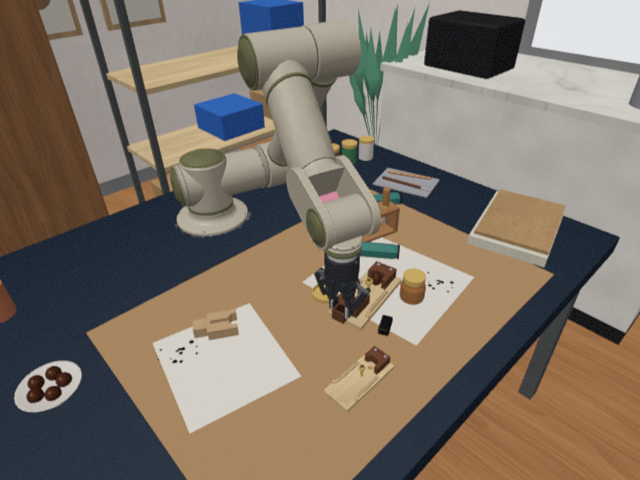

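View pics/scene1.png

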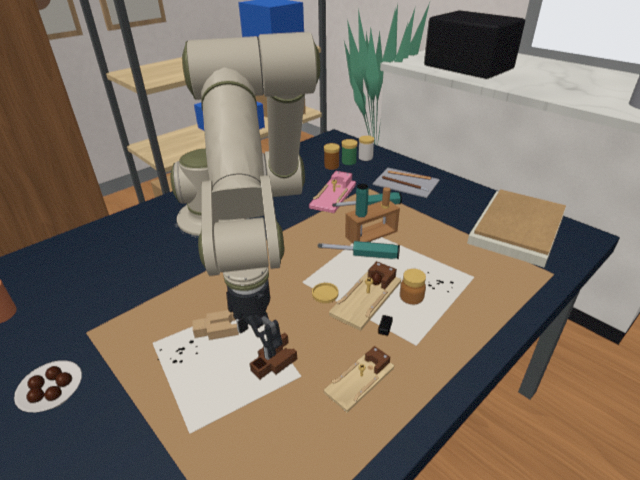

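servo_tool(rows=[0.25,0.0005,0,-0.006,0,0,0,0.25,0,0,-0.005,0,0,0,0.25,0,0,-0.001,0,0,0,0.25,0,0,0,0,0,0,0.25,0,0,0,0,0,0])

```text
time_s: 5.47
position: [0.6279, -0.0446, 0.0265]
tool_rot: [[0.199, 0.002, 0.98], [-0.98, -0.001, 0.199], [0.001, -1.0, 0.002]]
ft_force: [-1.0, -1.1, 7.9]
grip_width: 0.0312
```

servo_tool(rows=[0.25,0,0,0.0003,0,0,0,0.25,-0.001,0.0049,0,0,0,0,0.25,-0.001,0.0049,0,0,0,0,0.25,-0.001,0.0049,0,0,0,0,0.25,-0.001,0.0049,0,0,0,0,0.25,-0.001,0.0049,0,0,0,0], force=25)

```text
time_s: 5.97
position: [0.6233, -0.0197, 0.0266]
tool_rot: [[0.2, 0.003, 0.98], [-0.98, -0.001, 0.2], [0.002, -1.0, 0.003]]
ft_force: [2.1, -4.3, 6.0]
grip_width: 0.0314
```

```bash
python3 - <<'E'
from h import *
im=grab("top","top3");crop(im,250,140,110,100,7,"z3")
im=grab("scene","scene3");crop(im,310,230,130,100,6,"z4")
s=env.observe();print(s["position"],np.round(s["tool_rot"],4).tolist(),s["ft_force"],s["grip_width"])
E
```

```text
[ 0.62308307 -0.01878699  0.02657634] [[0.2005, 0.0029, 0.9797], [-0.9797, -0.0004, 0.2005], [0.001, -1.0, 0.0027]] [ 1.60874572 -0.59491649  6.46594926] 0.03088284887155808
```

View pics/z3.png

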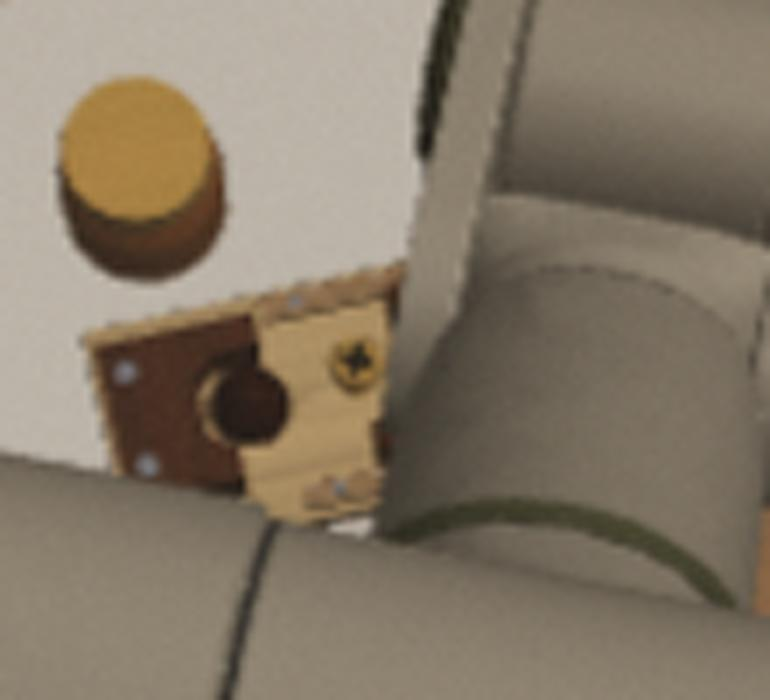

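View pics/z4.png

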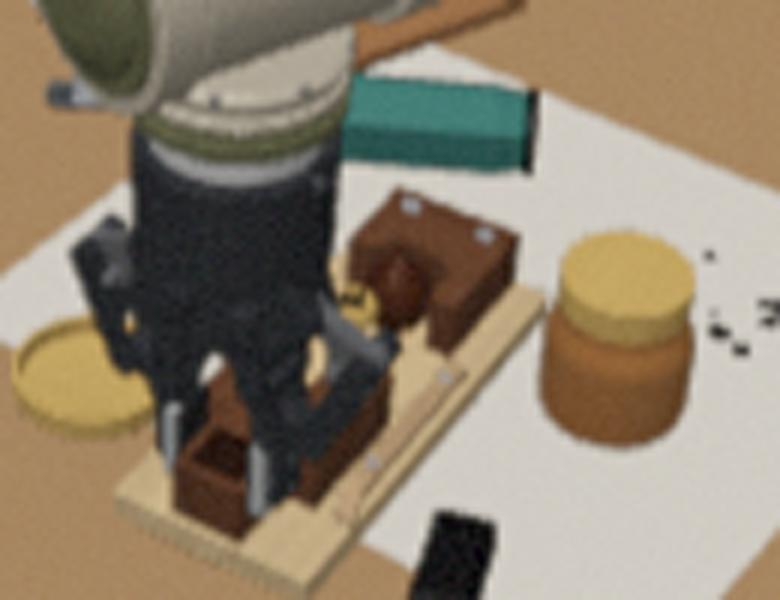

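servo_tool(rows=[0.25,-0.001,0.0049,0,0,0,0,0.25,-0.001,0.0049,0,0,0,0,0.25,-0.001,0.0049,0,0,0,0,0.25,-0.001,0.0049,0,0,0,0,0.25,-0.001,0.0049,0,0,0,0])

```text
time_s: 6.48
position: [0.6182, 0.0048, 0.0266]
tool_rot: [[0.2, 0.003, 0.98], [-0.98, -0.001, 0.2], [0.002, -1.0, 0.003]]
ft_force: [0.3, -5.3, 5.3]
grip_width: 0.031
```

servo_tool(rows=[0.25,-0.001,0.0049,0,0,0,0,0.25,-0.001,0.0049,0,0,0,0,0.25,-0.001,0.0049,0,0,0,0])

```text
time_s: 6.73
position: [0.6151, 0.0195, 0.0265]
tool_rot: [[0.2, 0.003, 0.98], [-0.98, -0.001, 0.2], [0.002, -1.0, 0.003]]
ft_force: [1.8, -4.4, 5.9]
grip_width: 0.0309
```

Remaining is about 8 mm; I'll creep until contact.

servo_tool(rows=[0.25,-0.0006,0.0029,0,0,0,0,0.25,-0.0006,0.0029,0,0,0,0,0.25,-0.0002,0.001,0,0,0,0,0.25,-0.0002,0.001,0,0,0,0])

```text
time_s: 7.07
position: [0.6135, 0.0273, 0.0266]
tool_rot: [[0.2, 0.003, 0.98], [-0.98, -0.001, 0.2], [0.002, -1.0, 0.003]]
ft_force: [1.7, -4.6, 5.6]
grip_width: 0.0312
```

servo_tool(rows=[0.25,-0.0002,0.001,0,0,0,0,0.25,-0.0002,0.001,0,0,0,0,0.25,-0.0002,0.001,0,0,0,0])

```text
time_s: 7.32
position: [0.6137, 0.0283, 0.0266]
tool_rot: [[0.201, 0.004, 0.98], [-0.98, -0.005, 0.201], [0.006, -1.0, 0.003]]
ft_force: [4.2, -19.3, 3.5]
grip_width: 0.0313
```

```bash
python3 - <<'E'
from h import *
im=grab("top","top4");crop(im,250,140,110,100,7,"z3")
im=grab("scene","scene4");crop(im,330,230,100,75,8,"z4")
s=env.observe();print(s["position"],np.round(s["tool_rot"],4).tolist(),s["ft_force"],s["grip_width"])
E
```

```text
[0.61370799 0.02832105 0.02658147] [[0.2007, 0.0044, 0.9797], [-0.9796, -0.0046, 0.2007], [0.0054, -1.0, 0.0033]] [  3.51489478 -13.7169037    3.74908957] 0.031177558162909003
```

View pics/z3.png

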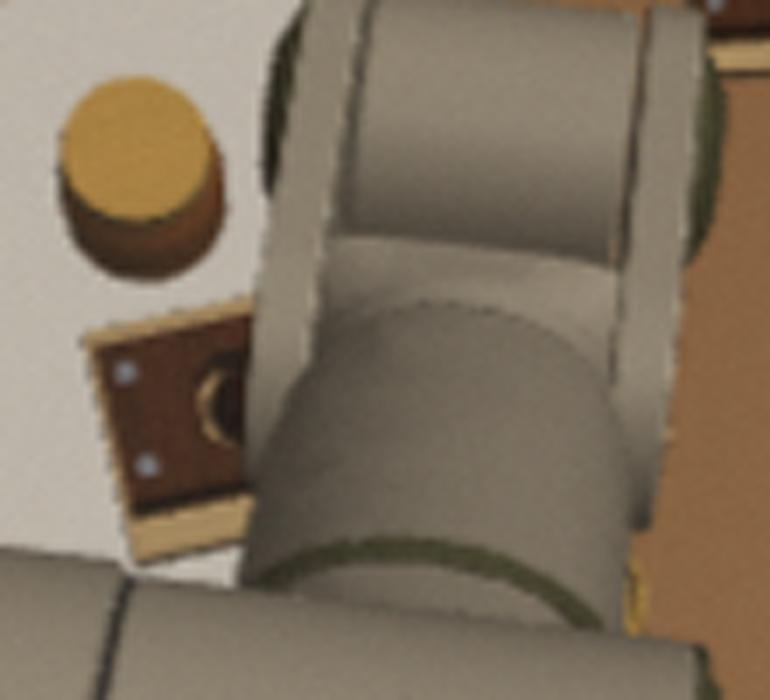

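View pics/z4.png

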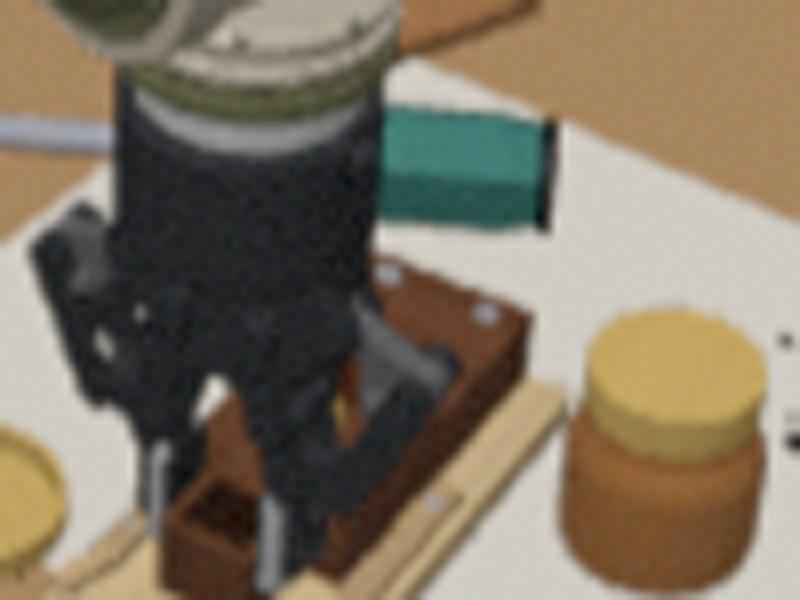

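servo_tool(rows=[0.25,0.0002,-0.0008,0,0,0,0,0.7,0,0,0,0,0,0,0.7,0,0,0,0,0,0,0.7,0,0,0,0,0,0,0.7,0,0,0,0,0,0,0.7,0,0,0.03,0,0,0,0.7,0,0,0.04,0,0,0,0.7,0,0,0.04,0,0,0,0.7,0,0,0.04,0,0,0,0.7,0,0,0.04,0,0,0])

```text
time_s: 8.25
position: [0.6117, 0.0303, 0.2176]
tool_rot: [[0.201, -0.001, 0.98], [-0.98, 0.0, 0.201], [-0.0, -1.0, -0.001]]
ft_force: [0.8, 0.0, -0.5]
grip_width: 0.0598
```

servo_tool(rows=[0.7,-0.03,0,0.028,0,0,0,0.7,-0.03,0,0.028,0,0,0,0.7,-0.04,0,0,0,0,0,0.7,-0.04,0,0,0,0,0,0.7,-0.02,0,0,0,0,0])

```text
time_s: 8.67
position: [0.4485, 0.0307, 0.2721]
tool_rot: [[0.201, -0.001, 0.98], [-0.98, 0.0, 0.201], [-0.0, -1.0, -0.0]]
ft_force: [0.3, -0.5, 1.7]
grip_width: 0.0596
```

```bash
python3 - <<'E'
from h import *
im=grab("top","top5");crop(im,170,140,190,150,4,"z3");crop(im,190,235,70,50,11,"z5")
im=grab("scene","scene5");crop(im,330,170,80,80,7,"z4")
s=env.observe();print(s["position"],s["q"],np.round(s["tool_rot"],4).tolist(),s["ft_force"],s["grip_width"])
E
```

```text
[0.44949525 0.03056271 0.27245163] [-1.12333313e+01  9.95390490e+00  8.43713679e+01  9.17256052e-03
  8.56621820e+01 -2.28058372e+01] [[0.2006, 0.0002, 0.9797], [-0.9797, 0.0001, 0.2006], [-0.0001, -1.0, 0.0003]] [0.39016675 0.17647161 0.29867634] 0.05955490746105202
```

View pics/z3.png

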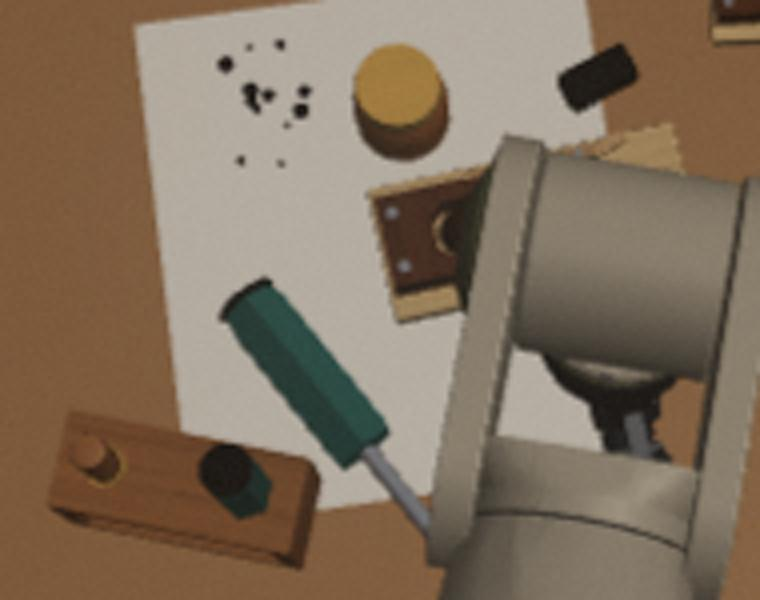

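View pics/z4.png

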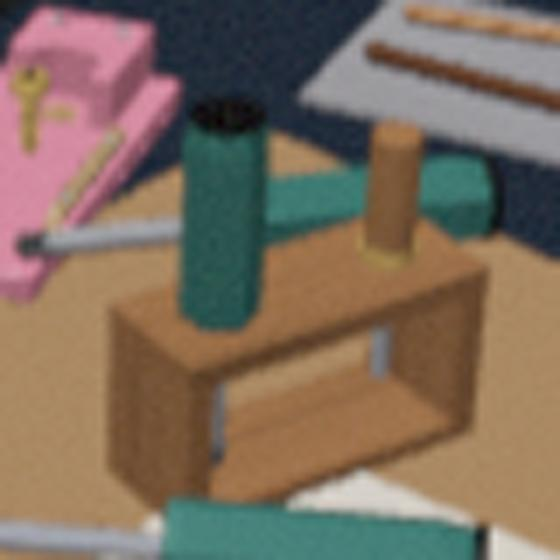

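View pics/z5.png

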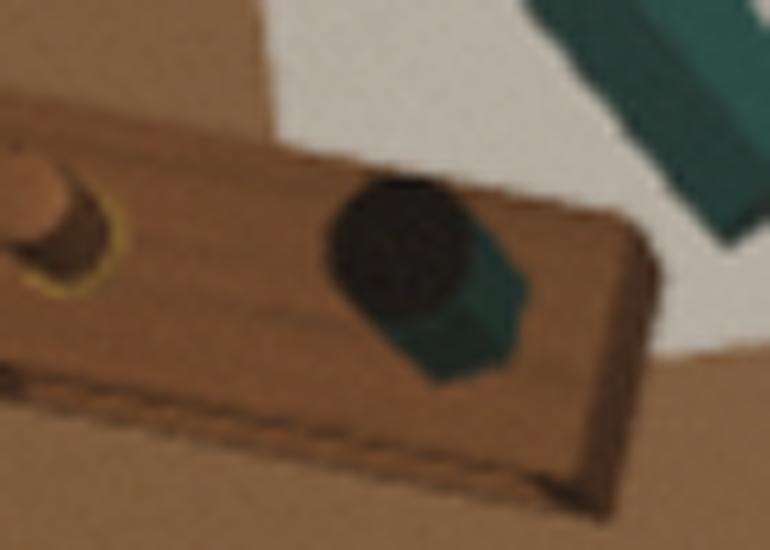

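```bash
python3 - <<'E'
from h import *
f=lambda p:((p[0]+.5)/11-.5+190,(p[1]+.5)/11-.5+235)
P=[plane("top",f(p),.085) for p in [(438,382),(512,355),(528,293)]]
for p in P: print(p.round(4))
for a,b in zip(P,P[1:]): v=b-a; print("len",np.linalg.norm(v),"normal angle",(np.degrees(np.arctan2(v[1],v[0]))+90)%60)
# cap centre
print(plane("top",f((401,247)),.179))
im=cv2.imread("pics/scene5.png")
g=lambda p:((p[0]+.5)/7-.5+330,(p[1]+.5)/7-.5+170)
print(tri(f((401,247)),g((229,116))))
for ang in (-12.8,17.2):
  for c in [(.4203,.2433)]:
    print(ang,[ (11*(np.array(proj("top",np.array([c[0]+.0173*np.cos(np.radians(ang+30+60*k)),c[1]+.0173*np.sin(np.radians(ang+30+60*k)),.085]))+.5-[190,235])-.5).round(0).tolist() for k in range(6)])
E
```

```text
File "<stdin>", line 13
    print(ang,[ (11*(np.array(proj("top",np.array([c[0]+.0173*np.cos(np.radians(ang+30+60*k)),c[1]+.0173*np.sin(np.radians(ang+30+60*k)),.085]))+.5-[190,235])-.5).round(0).tolist() for k in range(6)])
                                                                                                                                                                                                      ^
SyntaxError: closing parenthesis ']' does not match opening parenthesis '('
```

```bash
python3 - <<'E'
from h import *
f=lambda p:((p[0]+.5)/11-.5+190,(p[1]+.5)/11-.5+235)
P=[plane("top",f(p),.085) for p in [(438,382),(512,355),(528,293)]]
for p in P: print(p.round(4))
for a,b in zip(P,P[1:]): v=b-a; print("len",np.linalg.norm(v),"normal angle mod60",(np.degrees(np.arctan2(v[1],v[0]))+90)%60)
g=lambda p:((p[0]+.5)/7-.5+330,(p[1]+.5)/7-.5+170)
print(plane("top",f((401,247)),.179),tri(f((401,247)),g((229,116))))
for ang in (-12.8,17.2,-5,0):
    V=[]
    for k in range(6):
        a=np.radians(ang+30+60*k);q=proj("top",np.array([.4203+.0173*np.cos(a),.2433+.0173*np.sin(a),.085]))
        V.append(((q+.5-[190,235])*11).round(0).tolist())
    print(ang,V)
E
```

```text
[0.4051 0.2476 0.085 ]
[0.4107 0.2314 0.085 ]
[0.4244 0.2278 0.085 ]
len 0.017144132751693863 normal angle mod60 19.077047440156647
len 0.01411083734073176 normal angle mod60 15.532188714000313
[0.42042979 0.24347309 0.179     ] (array([0.42134559, 0.24436028, 0.17646315]), np.float64(0.001487674760129392))
-12.8 [[435.0, 240.0], [381.0, 298.0], [404.0, 372.0], [481.0, 388.0], [535.0, 329.0], [512.0, 255.0]]
17.2 [[400.0, 262.0], [383.0, 338.0], [441.0, 390.0], [516.0, 365.0], [533.0, 289.0], [476.0, 237.0]]
-5 [[425.0, 244.0], [379.0, 308.0], [413.0, 378.0], [491.0, 384.0], [537.0, 319.0], [503.0, 249.0]]
0 [[419.0, 247.0], [379.0, 315.0], [419.0, 382.0], [498.0, 380.0], [537.0, 312.0], [497.0, 245.0]]
```

servo_tool(rows=[0.7,-0.0029,0.0213,0,0,0,7,0.7,-0.0029,0.0213,0,0,0,7,0.7,-0.0029,0.0213,0,0,0,7,0.7,-0.0029,0.0213,0,0,0,7,0.7,-0.0029,0.0213,0,0,0,7,0.7,-0.0029,0.0213,0,0,0,7,0.7,-0.0029,0.0213,0,0,0,7,0.7,-0.0029,0.0213,0,0,0,7,0.7,-0.0029,0.0213,0,0,0,7,0.7,-0.0029,0.0213,0,0,0,7])

```text
time_s: 9.6
position: [0.4235, 0.2444, 0.2714]
tool_rot: [[0.99, -0.001, 0.141], [-0.141, 0.0, 0.99], [-0.001, -1.0, -0.0]]
ft_force: [0.3, -0.5, -0.6]
grip_width: 0.0604
```

servo_tool(rows=[0.7,0,0,0,0,0,7,0.7,0,0,0,0,0,7,0.7,0,0,0,0,0,7,0.7,0,0,0,0,0,7,0.7,0,0,0,0,0,7,0.7,0,0,0,0,0,7,0.7,0,0,0,0,0,7,0.7,0,0,0,0,0,6.6,0.7,0,0,0,0,0,0,0.7,0,0,0,0,0,0])

```text
time_s: 10.43
position: [0.4236, 0.2432, 0.2714]
tool_rot: [[0.682, -0.0, -0.731], [0.731, -0.0, 0.682], [-0.0, -1.0, 0.0]]
ft_force: [-0.3, 0.1, 0.5]
grip_width: 0.0599
```

```bash
python3 - <<'E'
from h import *
im=grab("top","top6");crop(im,250,140,110,100,7,"z3")
im=grab("scene","scene6");crop(im,330,100,80,150,4,"z4");crop(im,330,230,100,75,8,"z5")
s=env.observe();print(s["position"],s["q"],np.round(s["tool_rot"],4).tolist(),s["ft_force"],s["grip_width"])
E
```

```text
[0.42349066 0.24306861 0.27155835] [ 1.59294486e+01  1.39495563e+01  7.92305060e+01  1.42098801e-03
  8.68385293e+01 -1.21053902e+02] [[0.6822, -0.0003, -0.7312], [0.7312, -0.0001, 0.6822], [-0.0003, -1.0, 0.0002]] [0.55074913 1.77537516 0.60616294] 0.059699396087169516
```

View pics/z3.png

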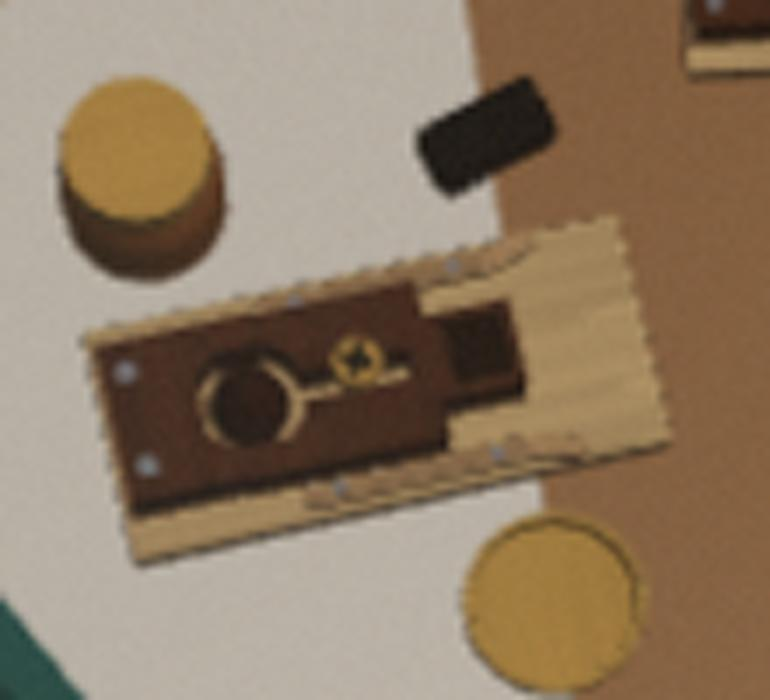

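View pics/z4.png

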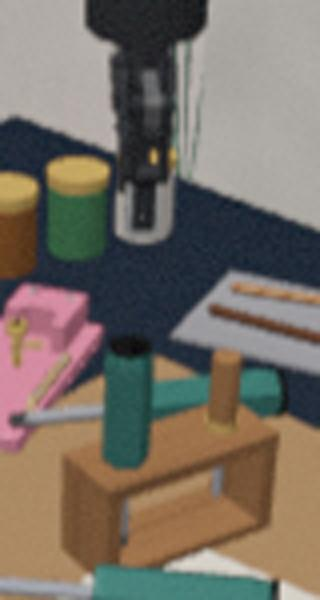

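View pics/z5.png

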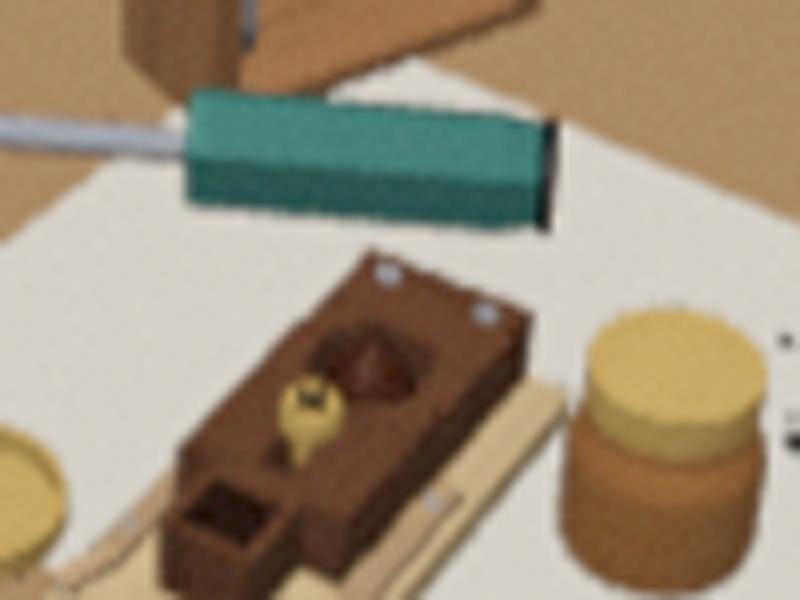

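```bash
python3 - <<'E'
from h import *
im=cv2.imread("pics/top6.png");t0=cv2.imread("pics/top0.png");
a=((im[180:205,288:313].astype(float)+t0[180:205,288:313])/2).astype(np.uint8)
cv2.imwrite("pics/z6.png",cv2.resize(a,None,fx=24,fy=24,interpolation=cv2.INTER_CUBIC))
E
```

```text
(no output)
```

View pics/z6.png

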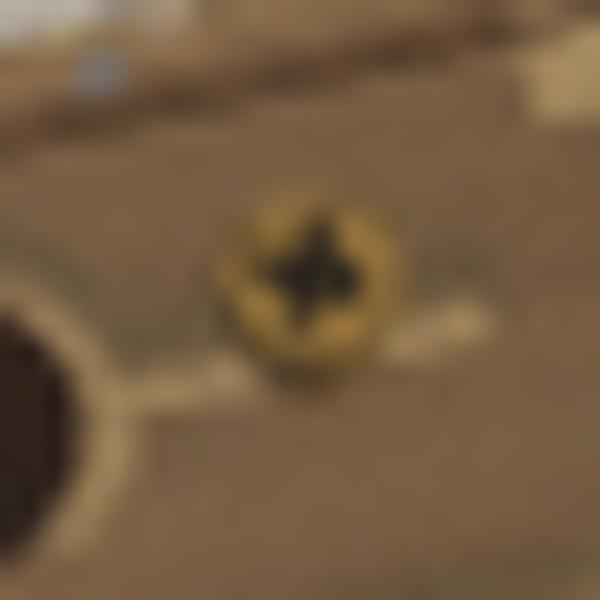

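```bash
python3 - <<'E'
from h import *
for nm in ("top0","top5","top6"):
    g=cv2.imread(f"pics/{nm}.png")[:,:,2].astype(np.float64)
    if nm=="top5": continue
    a=g[184:200,294:309]
    yy,xx=np.mgrid[184:200,294:309]
    c=np.array([300.7,191.0])
    for _ in range(10):
        r=np.hypot(xx-c[0],yy-c[1]);w=np.clip(130-a,0,None)*(r<3.4)
        c=np.array([(w*xx).sum(),(w*yy).sum()])/w.sum()
    Z=0
    th=np.arctan2(-(xx-c[0]),-(yy-c[1])) # world: y=-px, x=-py
    for rr in (2.6,3.2):
        m=(np.hypot(xx-c[0],yy-c[1])<rr);ww=w*m*np.hypot(xx-c[0],yy-c[1])**2
        z=(ww*np.exp(4j*th)).sum();print(nm,rr,np.degrees(np.angle(z))/4,abs(z)/ww.sum())
    print(c,plane("top",c,.056))
g=cv2.imread("pics/scene6.png")
# scene screw head: yellow mask
hsv=cv2.cvtColor(g[270:295,360:380],cv2.COLOR_BGR2HSV)
E
```

```text
top0 2.6 -12.118658149112077 0.4054836447734258
top0 3.2 -11.153874720677354 0.3836497249469051
[300.37529691 191.05106888] [0.60422489 0.07222305 0.056     ]
top6 2.6 -17.204155309985588 0.27426700989737235
top6 3.2 -16.159382418860993 0.2356077985693167
[300.10757717 190.42376052] [0.60587707 0.07286477 0.056     ]
```

servo_tool(rows=[0.7,-0.0028,0.0007,-0.03,0,0,0,0.7,0,0,-0.04,0,0,0,0.7,0,0,-0.04,0,0,0,0.7,0,0,-0.03,0,0,0,0.7,0,0,-0.01,0,0,0,0.7,0,0,0,0,0,0,0.25,0,0,0,0,0,0,0.25,0,0,0,0,0,0], force=30)

```text
time_s: 11.2
position: [0.4213, 0.2439, 0.1229]
tool_rot: [[0.681, 0.002, -0.733], [0.733, 0.001, 0.681], [0.002, -1.0, -0.001]]
ft_force: [0.3, 0.5, -0.1]
grip_width: 0.0369
```

servo_tool(rows=[0.25,0,0,0,0,0,0,0.25,0,0,0,0,0,0,0.25,0,0,0,0,0,0])

```text
time_s: 11.45
position: [0.4214, 0.2438, 0.1231]
tool_rot: [[0.68, 0.003, -0.733], [0.733, 0.001, 0.68], [0.003, -1.0, -0.002]]
ft_force: [-0.1, -0.5, 7.7]
grip_width: 0.0335
```

servo_tool(rows=[0.2,0,0,0,0,0,0,0.2,0,0,0,0,0,0], force=90)

```text
time_s: 11.62
position: [0.4214, 0.2438, 0.1233]
tool_rot: [[0.68, 0.004, -0.733], [0.733, 0.001, 0.68], [0.003, -1.0, -0.002]]
ft_force: [-0.0, -0.7, 9.7]
grip_width: 0.0325
```

```bash
python3 - <<'E'
from h import *
im=grab("scene","scene7");crop(im,320,130,90,130,4.5,"z4")
s=env.observe();print(s["position"],s["q"],np.round(s["tool_rot"],4).tolist(),s["ft_force"],s["grip_width"])
E
```

```text
[0.42139304 0.24381064 0.12327546] [ 1.60888573e+01  2.20893005e+01  9.40478747e+01 -4.56883296e-03
  6.36572677e+01 -1.21048549e+02] [[0.6802, 0.0035, -0.733], [0.733, 0.0009, 0.6802], [0.003, -1.0, -0.0019]] [ 0.67108233 -0.80707895 10.55889653] 0.032201376883241345
```

View pics/z4.png

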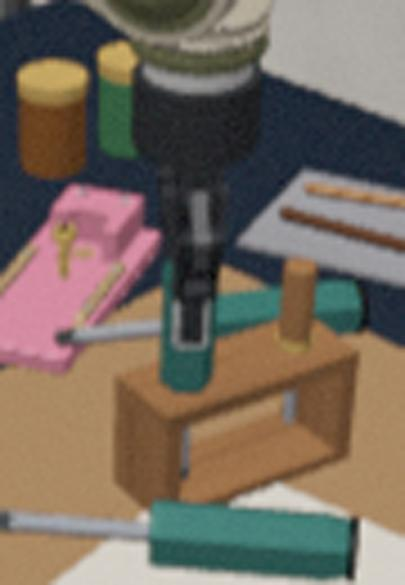

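servo_tool(rows=[0.2,0,0,0,0,0,0,0.2,0,0,0,0,0,0,0.2,0,0,0,0,0,0,0.2,0,0,0,0,0,0])

```text
time_s: 12.0
position: [0.4214, 0.2438, 0.1233]
tool_rot: [[0.68, 0.003, -0.733], [0.733, 0.001, 0.68], [0.003, -1.0, -0.002]]
ft_force: [0.6, -1.0, 9.4]
grip_width: 0.0322
```

servo_tool(rows=[0.2,0,0,0.002,0,0,0,0.2,0,0,0.01,0,0,0,0.2,0,0,0,0,0,0,0.2,0,0,0,0,0,0])

```text
time_s: 12.33
position: [0.4205, 0.2436, 0.1339]
tool_rot: [[0.68, 0.001, -0.733], [0.733, 0.0, 0.68], [0.001, -1.0, -0.0]]
ft_force: [-0.6, 0.4, -2.6]
grip_width: 0.0325
```

```bash
python3 - <<'E'
from h import *
im=grab("scene","scene8");crop(im,345,150,40,80,7,"z4")
im=grab("top","top8");crop(im,180,210,90,80,8,"z5")
s=env.observe();print(s["position"],s["q"],np.round(s["tool_rot"],4).tolist(),s["ft_force"],s["grip_width"])
E
```

```text
[0.42018081 0.24355072 0.1333702 ] [ 1.60960423e+01  2.13166446e+01  9.32629999e+01  2.13020962e-03
  6.54610322e+01 -1.21059314e+02] [[0.68, -0.0007, -0.7332], [0.7332, -0.0002, 0.68], [-0.0006, -1.0, 0.0004]] [-0.18808171 -0.15182735 -1.61868721] 0.03184234047981489
```

View pics/z4.png

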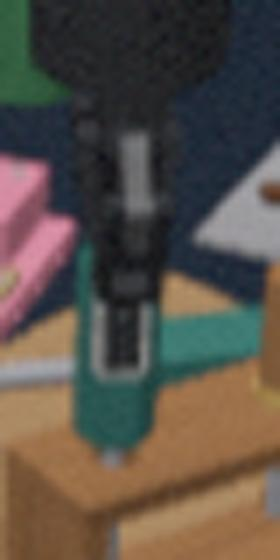

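View pics/z5.png

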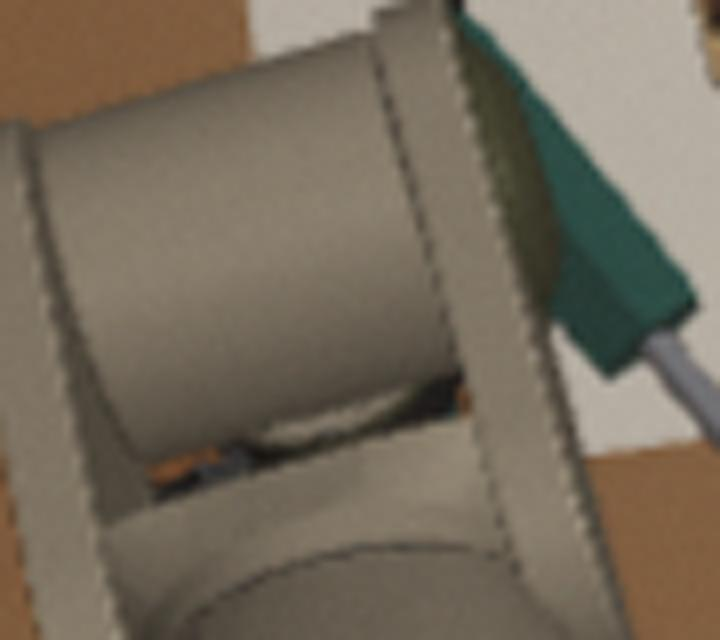

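servo_tool(rows=[0.2,0,0,0.02,0,0,0,0.2,0,0,0.036,0,0,0,0.2,0,0,0.036,0,0,0,0.2,0,0,0.036,0,0,0,0.2,0.0262,-0.0244,0,0,0,6.5,0.2,0.0262,-0.0244,0,0,0,6.5,0.2,0.0262,-0.0244,0,0,0,0,0.2,0.0262,-0.0244,0,0,0,0,0.2,0.0262,-0.0244,0,0,0,0,0.2,0.0262,-0.0244,0,0,0,0])

```text
time_s: 13.27
position: [0.5786, 0.0958, 0.261]
tool_rot: [[0.498, -0.001, -0.867], [0.867, 0.0, 0.498], [-0.001, -1.0, 0.001]]
ft_force: [-0.2, 0.4, -0.8]
grip_width: 0.0321
```

servo_tool(rows=[0.2,0.0262,-0.0244,0,0,0,0,0.2,0,0,-0.03,0,0,0,0.2,0,0,-0.02,0,0,0,0.2,0,0,0,0,0,0,0.2,0,0,0,0,0,0,0.2,0,0,0,0,0,0])

```text
time_s: 13.77
position: [0.6042, 0.0731, 0.213]
tool_rot: [[0.497, 0.002, -0.868], [0.868, -0.0, 0.497], [0.001, -1.0, -0.002]]
ft_force: [0.4, -0.3, -0.9]
grip_width: 0.0323
```

```bash
python3 - <<'E'
from h import *
im=grab("scene","scene9");crop(im,340,190,70,100,8,"z4")
im=grab("top","top9");crop(im,250,140,110,100,7,"z5")
s=env.observe();print(s["position"],s["q"],np.round(s["tool_rot"],4).tolist(),s["ft_force"],s["grip_width"])
E
```

```text
[0.60427438 0.07312772 0.21344063] [-4.22917111e+00  2.83952013e+01  6.63456749e+01 -1.92360232e-03
  8.50964679e+01 -1.54417438e+02] [[0.4971, 0.0028, -0.8677], [0.8677, -0.0002, 0.4971], [0.0012, -1.0, -0.0026]] [ 1.18188045  0.09746208 -1.06920097] 0.03209341408119799
```

View pics/z4.png

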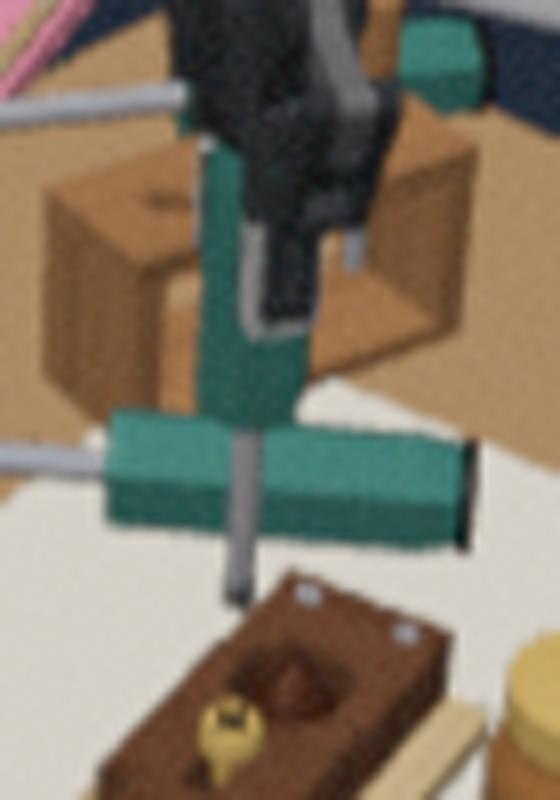

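View pics/z5.png

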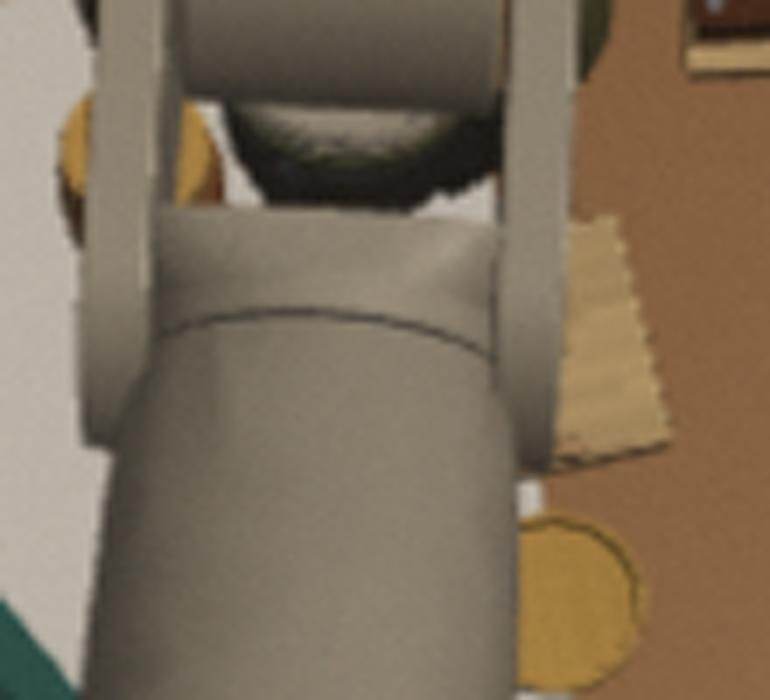

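```bash
python3 - <<'E'
from h import *
f=lambda p:((p[0]+.5)/8-.5+340,(p[1]+.5)/8-.5+190)
print("tip",plane("scene",f((236,604)),.100))
print("neck",plane("scene",f((246,432)),.175))
print("screw",plane("scene",f((232,718)),.056))
for z in(.1,.175): print(z,(proj("scene",np.array([.6043,.0731,z]))+.5-[340,190])*8)
print((proj("scene",np.array([.604,.073,.056]))+.5-[340,190])*8)
E
```

```text
tip [0.60375183 0.07365867 0.1       ]
neck [0.61348329 0.06144809 0.175     ]
screw [0.60502276 0.0736232  0.056     ]
0.1 [236.63006502 606.14465971]
0.175 [249.45226327 402.24720754]
[228.63132136 717.86470393]
```

servo_tool(rows=[0.2,0.0006,-0.0003,-0.025,0,0,0,0.2,0,0,-0.013,0,0,0,0.2,0,0,-0.003,0,0,0,0.2,0,0,-0.001,0,0,0,0.2,0,0,-0.001,0,0,0])

```text
time_s: 14.28
position: [0.605, 0.0726, 0.1702]
tool_rot: [[0.497, 0.002, -0.867], [0.867, -0.0, 0.497], [0.001, -1.0, -0.002]]
ft_force: [-0.1, -0.1, -1.7]
grip_width: 0.0319
```

servo_tool(rows=[0.2,0,0,-0.001,0,0,0,0.2,0,0,0,0,0,0])

```text
time_s: 14.45
position: [0.6048, 0.0725, 0.1686]
tool_rot: [[0.498, 0.002, -0.867], [0.867, -0.0, 0.498], [0.001, -1.0, -0.001]]
ft_force: [1.1, -0.3, -0.3]
grip_width: 0.0322
```

servo_tool(rows=[0.2,0,0,-0.0006,0,0,0,0.2,0,0,0,0,0,0])

```text
time_s: 14.62
position: [0.6046, 0.0725, 0.1675]
tool_rot: [[0.498, 0.001, -0.867], [0.867, -0.0, 0.498], [0.0, -1.0, -0.001]]
ft_force: [-0.6, 1.0, -0.7]
grip_width: 0.0321
```

servo_tool(rows=[0.2,0,0,-0.0006,0,0,0,0.2,0,0,0,0,0,0])

```text
time_s: 14.78
position: [0.6046, 0.0725, 0.1666]
tool_rot: [[0.498, 0.0, -0.867], [0.867, -0.0, 0.498], [0.0, -1.0, -0.0]]
ft_force: [0.1, 0.4, -1.5]
grip_width: 0.0316
```

servo_tool(rows=[0.2,0,0,-0.001,0,0,0,0.2,0,0,0,0,0,0])

```text
time_s: 14.95
position: [0.6047, 0.0725, 0.1657]
tool_rot: [[0.498, 0.001, -0.867], [0.867, -0.0, 0.498], [0.0, -1.0, -0.001]]
ft_force: [1.5, -0.2, -1.0]
grip_width: 0.0323
```

servo_tool(rows=[0.2,0,0,-0.001,0,0,0,0.2,0,0,0,0,0,0])

```text
time_s: 15.12
position: [0.6048, 0.0724, 0.1647]
tool_rot: [[0.498, 0.001, -0.867], [0.867, -0.0, 0.498], [0.0, -1.0, -0.001]]
ft_force: [1.9, -1.1, -1.5]
grip_width: 0.0322
```

```bash
python3 - <<'E'
from h import *
im=grab("scene","scene10");crop(im,340,210,70,90,8,"z4")
s=env.observe();print(s["position"],s["ft_force"],s["wrist_torque"],s["grip_width"])
E
```

```text
[0.60480009 0.07235918 0.1646393 ] [ 1.74367655 -0.87532854 -0.54954951] [-0.22577581 -0.56572066  0.02783405] 0.03224748271531168
```

View pics/z4.png

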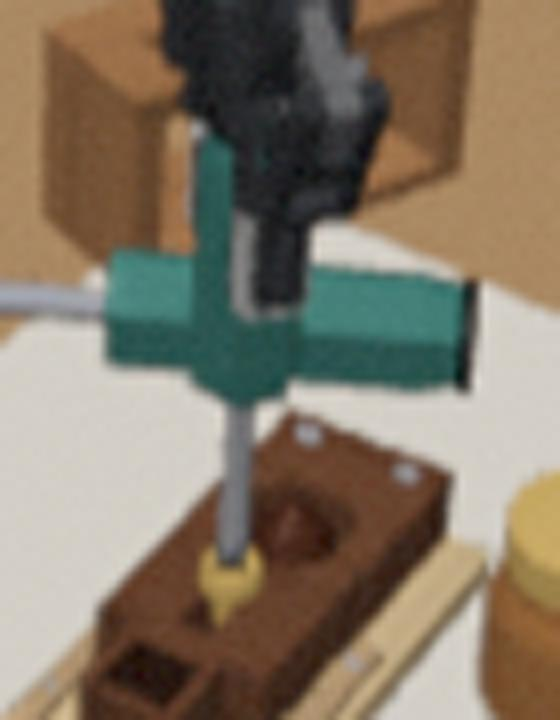

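servo_tool(rows=[0.2,0,0,-0.001,0,0,0,0.2,0,0,-0.0005,0,0,0,0.2,0,0,0,0,0,0])

```text
time_s: 15.42
position: [0.605, 0.0725, 0.164]
tool_rot: [[0.498, 0.002, -0.867], [0.867, -0.0, 0.498], [0.001, -1.0, -0.002]]
ft_force: [0.5, -0.1, 5.7]
grip_width: 0.0318
```

servo_tool(rows=[0.2,0,0,-0.0005,0,0,0,0.2,0,0,0,0,0,0])

```text
time_s: 15.58
position: [0.605, 0.0725, 0.1639]
tool_rot: [[0.498, 0.003, -0.867], [0.867, -0.0, 0.498], [0.001, -1.0, -0.002]]
ft_force: [0.3, 0.2, 8.7]
grip_width: 0.032
```

servo_tool(rows=[0.2,0,0,-0.0007,0,0,0,0.2,0,0,-0.0006,0,0,0,0.2,0,0,0,0,0,0])

```text
time_s: 15.83
position: [0.6052, 0.0725, 0.1637]
tool_rot: [[0.498, 0.004, -0.867], [0.867, -0.0, 0.498], [0.002, -1.0, -0.004]]
ft_force: [-2.0, -0.2, 14.2]
grip_width: 0.0319
```

servo_tool(rows=[0.2,0,0,0,0,0,-5,0.2,0,0,-0.0001,0,0,-6,0.2,0,0,-0.0001,0,0,-6,0.2,0,0,-0.0001,0,0,-6,0.2,0,0,-0.0001,0,0,-6])

```text
time_s: 16.25
position: [0.6052, 0.0727, 0.1632]
tool_rot: [[0.858, 0.004, -0.513], [0.513, 0.0, 0.858], [0.003, -1.0, -0.002]]
ft_force: [-0.9, 1.2, 13.8]
grip_width: 0.0322
```

servo_tool(rows=[0.2,0,0,-0.0004,0,0,-7,0.2,0,0,-0.00013,0,0,-7,0.2,0,0,-0.00012,0,0,-7,0.2,0,0,-0.00012,0,0,-7,0.2,0,0,-0.00012,0,0,-7,0.2,0,0,-0.00012,0,0,-7,0.2,0,0,-0.00012,0,0,-7,0.2,0,0,-0.00012,0,0,-7])

```text
time_s: 16.92
position: [0.6054, 0.0728, 0.1623]
tool_rot: [[0.905, 0.005, 0.425], [-0.425, 0.0, 0.905], [0.004, -1.0, 0.002]]
ft_force: [-2.0, 1.8, 14.7]
grip_width: 0.0318
```

servo_tool(rows=[0.2,0,0,-0.00015,0,0,-7,0.2,0,0,-0.00013,0,0,-7,0.2,0,0,-0.00012,0,0,-7,0.2,0,0,-0.00012,0,0,-7,0.2,0,0,-0.00012,0,0,-7,0.2,0,0,-0.00012,0,0,-7,0.2,0,0,-0.00012,0,0,-7,0.2,0,0,-0.00012,0,0,-7])

```text
time_s: 17.58
position: [0.6056, 0.0728, 0.1613]
tool_rot: [[0.153, 0.005, 0.988], [-0.988, 0.0, 0.153], [0.0, -1.0, 0.005]]
ft_force: [-0.1, 1.9, 15.5]
grip_width: 0.032
```

servo_tool(rows=[0.2,0,0,-0.00015,0,0,-7,0.2,0,0,-0.00013,0,0,-7,0.2,0,0,-0.00012,0,0,-7,0.2,0,0,-0.00012,0,0,-7,0.2,0,0,-0.00012,0,0,-7,0.2,0,0,-0.00012,0,0,-7,0.2,0,0,-0.00012,0,0,-7,0.2,0,0,-0.00012,0,0,-7,0.2,0,0,-0.00012,0,0,-7,0.2,0,0,-0.00012,0,0,-7])

```text
time_s: 18.42
position: [0.6058, 0.0727, 0.1602]
tool_rot: [[-0.876, 0.006, 0.482], [-0.482, 0.0, -0.876], [-0.005, -1.0, 0.003]]
ft_force: [-0.0, 0.8, 14.7]
grip_width: 0.0324
```

servo_tool(rows=[0.2,0,0,-0.00015,0,0,-7,0.2,0,0,-0.00013,0,0,-7,0.2,0,0,-0.00012,0,0,-7,0.2,0,0,-0.00012,0,0,-7,0.2,0,0,-0.00012,0,0,-7,0.2,0,0,-0.00012,0,0,-7,0.2,0,0,-0.00012,0,0,-7,0.2,0,0,-0.00012,0,0,-7,0.2,0,0,-0.00012,0,0,-7])

```text
time_s: 19.17
position: [0.6057, 0.0724, 0.1591]
tool_rot: [[-0.827, 0.006, -0.562], [0.562, -0.001, -0.827], [-0.005, -1.0, -0.003]]
ft_force: [-0.4, -1.1, 15.8]
grip_width: 0.0321
```

```bash
python3 - <<'E'
from h import *
s=env.observe();print(s["position"],s["q"],s["ft_force"],s["wrist_torque"],s["grip_width"])
E
```

```text
[0.60572238 0.07237835 0.15905722] [-4.28799539e+00  3.08997342e+01  7.12304068e+01 -7.86478600e-03
  7.75426973e+01  1.19899807e+02] [-0.39886205 -1.0861037  15.8465659 ] [-0.13998044  0.12610215  0.03121412] 0.03213446636306887
```

servo_tool(rows=[0.2,0,0,-0.00015,0,0,-7,0.2,0,0,-0.00013,0,0,-7,0.2,0,0,-0.0001,0,0,-6,0.2,0,0,-0.0001,0,0,-6])

```text
time_s: 19.5
position: [0.6056, 0.0723, 0.1588]
tool_rot: [[-0.498, 0.006, -0.867], [0.867, -0.001, -0.498], [-0.003, -1.0, -0.005]]
ft_force: [-0.4, -1.0, 16.9]
grip_width: 0.0324
```

servo_tool(rows=[0.2,0,0,-0.0001,0,0,-5,0.2,0,0,0,0,0,0])

```text
time_s: 19.67
position: [0.6056, 0.0724, 0.1587]
tool_rot: [[-0.421, 0.006, -0.907], [0.907, -0.001, -0.421], [-0.003, -1.0, -0.005]]
ft_force: [-1.0, -0.8, 18.2]
grip_width: 0.0322
```

```bash
python3 - <<'E'
from h import *
im=grab("scene","scene11");crop(im,340,210,70,90,8,"z4")
s=env.observe();print(s["position"],s["q"],s["ft_force"],s["wrist_torque"],s["grip_width"])
E
```

```text
[0.60559893 0.07235369 0.15871024] [-4.28945384e+00  3.09095244e+01  7.12740557e+01 -1.21025965e-02
  7.74981981e+01  1.50617843e+02] [-0.87982978  0.61527787 17.89698367] [-0.12414932  0.2713133   0.08927649] 0.03208774629581206
```

View pics/z4.png

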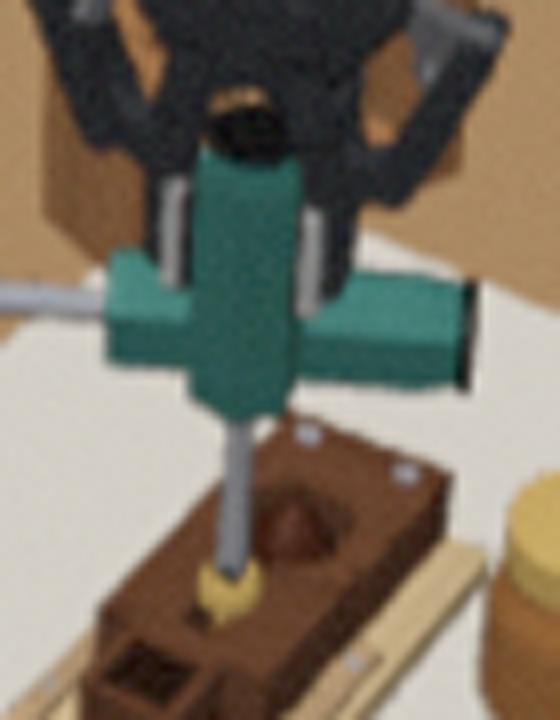

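servo_tool(rows=[0.2,0,0,-0.0003,0,0,-5,0.2,0,0,0,0,0,-4,0.2,0,0,0,0,0,0])

```text
time_s: 19.97
position: [0.6056, 0.0724, 0.1586]
tool_rot: [[-0.275, 0.006, -0.961], [0.962, -0.001, -0.275], [-0.002, -1.0, -0.005]]
ft_force: [-1.1, -0.7, 18.1]
grip_width: 0.0317
```

```bash
python3 - <<'E'
from h import *
s=env.observe();print(s["position"],s["q"],s["ft_force"],s["wrist_torque"],s["grip_width"])
E
```

```text
[0.6055783  0.07236891 0.15857208] [-4.28769422e+00  3.09124037e+01  7.12933795e+01 -1.31836811e-02
  7.74701050e+01  1.59765096e+02] [-1.10889422 -0.73996161 18.07210005] [-0.14594551  0.44321162  0.0621785 ] 0.03173355697467053
```

servo_tool(rows=[0.2,0,0,0.002,0,0,4,0.2,0,0,0.005,0,0,0,0.2,0,0,0.008,0,0,0,0.2,0,0,0,0,0,7,0.2,0,0,0,0,0,7,0.2,0,0,0,0,0,7,0.2,0,0,0,0,0,7,0.2,0,0,0,0,0,7,0.2,0,0,0,0,0,7,0.2,0,0,0,0,0,7])

```text
time_s: 20.8
position: [0.604, 0.0726, 0.1704]
tool_rot: [[-0.936, -0.002, -0.352], [0.352, 0.0, -0.936], [0.002, -1.0, 0.0]]
ft_force: [-0.1, -0.1, -1.7]
grip_width: 0.0325
```

```bash
python3 - <<'E'
from h import *
im=grab("scene","scene12");crop(im,340,210,70,90,8,"z4")
s=env.observe();print(s["position"],s["q"],s["ft_force"],s["wrist_torque"],s["grip_width"])
E
```

```text
[0.60405744 0.07258853 0.17044356] [-4.28476622e+00  3.03519683e+01  7.02248312e+01  3.83537147e-03
  7.95100561e+01  1.05897624e+02] [-0.06017528 -0.23314611 -2.40578359] [ 0.03206185  0.00199046 -0.01756306] 0.032300596206332216
```

View pics/z4.png

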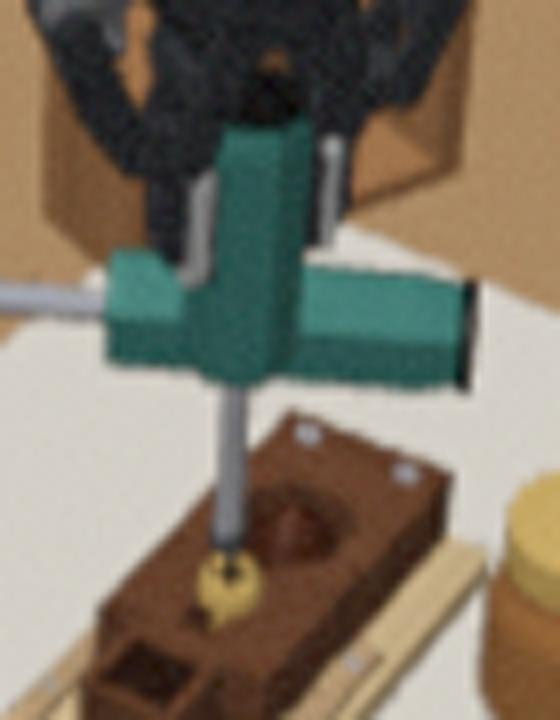

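servo_tool(rows=[0.2,0.0008,0,0,0,0,7,0.2,0,0,0,0,0,7,0.2,0,0,0,0,0,7,0.2,0,0,0,0,0,7,0.2,0,0,0,0,0,7,0.2,0,0,-0.004,0,0,2,0.2,0,0,-0.003,0,0,0,0.2,0,0,-0.002,0,0,0,0.2,0,0,0,0,0,0])

```text
time_s: 21.6
position: [0.6053, 0.0725, 0.1614]
tool_rot: [[-0.961, -0.0, 0.275], [-0.275, -0.0, -0.961], [0.0, -1.0, -0.0]]
ft_force: [0.5, 0.1, 1.2]
grip_width: 0.0321
```

servo_tool(rows=[0.2,0,0,-0.001,0,0,0,0.2,0,0,-0.001,0,0,0,0.2,0,0,0,0,0,0])

```text
time_s: 21.85
position: [0.6056, 0.0724, 0.1604]
tool_rot: [[-0.961, 0.002, 0.277], [-0.277, -0.0, -0.961], [-0.002, -1.0, 0.001]]
ft_force: [0.7, -1.3, 3.8]
grip_width: 0.0322
```

servo_tool(rows=[0.2,0,0,-0.001,0,0,-4,0.2,0,0,-0.001,0,0,-4,0.2,0,0,-0.0005,0,0,-4,0.2,0,0,0,0,0,0])

```text
time_s: 22.18
position: [0.6061, 0.0727, 0.159]
tool_rot: [[-0.998, 0.004, 0.067], [-0.067, 0.0, -0.998], [-0.004, -1.0, 0.0]]
ft_force: [-0.9, 0.8, 11.1]
grip_width: 0.0322
```

servo_tool(rows=[0.2,0,0,-0.0006,0,0,-4,0.2,0,0,-0.0006,0,0,-4,0.2,0,0,0,0,0,-4,0.2,0,0,0,0,0,0])

```text
time_s: 22.52
position: [0.6064, 0.0727, 0.1588]
tool_rot: [[-0.99, 0.006, -0.141], [0.141, 0.0, -0.99], [-0.006, -1.0, -0.001]]
ft_force: [-1.6, 0.4, 17.1]
grip_width: 0.0319
```

```bash
python3 - <<'E'
from h import *
s=env.observe();print(s["position"],s["q"][5],s["ft_force"],s["wrist_torque"],s["grip_width"])
E
```

```text
[0.60643904 0.07268434 0.15879981] 93.85378381266035 [-1.62439844  0.41818948 17.08956614] [0.21912888 0.40015063 0.03167402] 0.03185986999884277
```

servo_tool(rows=[0.2,0,0,0,0,0,-5,0.2,0,0,0,0,0,-5,0.2,0,0,0,0,0,-5,0.2,0,0,0,0,0,0])

```text
time_s: 22.85
position: [0.6064, 0.0726, 0.1588]
tool_rot: [[-0.919, 0.006, -0.394], [0.394, -0.0, -0.919], [-0.005, -1.0, -0.002]]
ft_force: [-2.3, 0.4, 16.0]
grip_width: 0.0323
```

```bash
python3 - <<'E'
from h import *
im=grab("scene","scene13");crop(im,340,210,70,90,8,"z4")
s=env.observe();print(s["position"],s["q"][5],s["ft_force"],s["wrist_torque"],s["grip_width"])
E
```

```text
[0.60645537 0.0725956  0.15880503] 108.70641856962533 [-1.51976744  0.02766965 17.4560929 ] [0.13206699 0.46357564 0.04948985] 0.03194536939186157
```

View pics/z4.png

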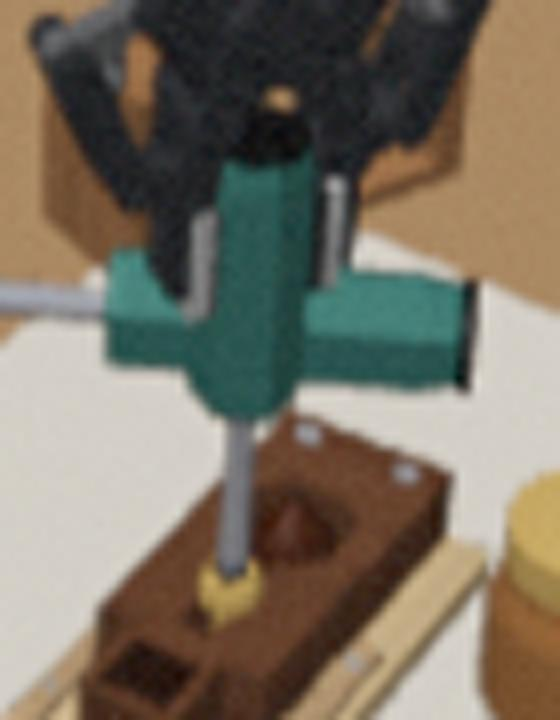

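```bash
python3 - <<'E'
import cv2,numpy as np
a=[cv2.resize(cv2.imread(f"pics/scene{i}.png")[212:268,352:392],None,fx=5,fy=7,interpolation=cv2.INTER_CUBIC) for i in(10,11,12,13)]
cv2.imwrite("pics/z7.png",cv2.convertScaleAbs(np.hstack(a),alpha=1.6,beta=10))
E
```

```text
(no output)
```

View pics/z7.png

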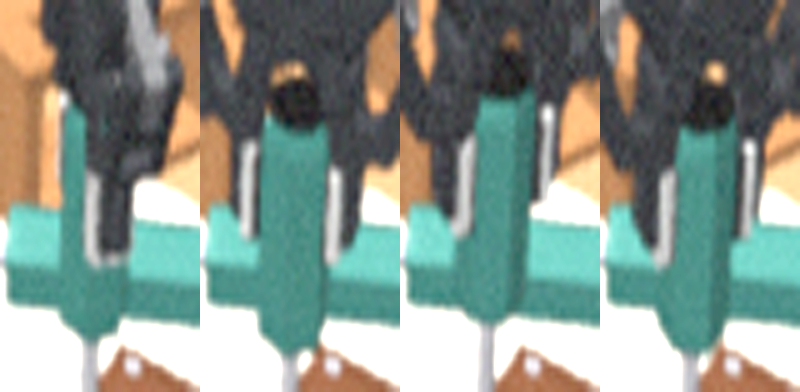

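servo_tool(rows=[0.2,0,0,0.003,0,0,3,0.2,0,0,0.006,0,0,0,0.2,0,0,0.02,0,0,0,0.2,0,0,0.035,0,0,0,0.2,0,0,0.04,0,0,0,0.2,-0.018,0.0167,0,0,0,6.5,0.2,-0.025,0.023,0,0,0,7,0.2,-0.025,0.023,0,0,0,7,0.2,-0.025,0.023,0,0,0,7,0.2,-0.025,0.023,0,0,0,7])

```text
time_s: 23.73
position: [0.4858, 0.1819, 0.26]
tool_rot: [[-0.967, -0.0, 0.256], [-0.256, -0.0, -0.967], [0.0, -1.0, 0.0]]
ft_force: [0.6, 1.1, -1.2]
grip_width: 0.0318
```

servo_tool(rows=[0.2,-0.025,0.023,0,0,0,7,0.2,-0.025,0.023,0,0,0,7,0.2,-0.0155,0.015,0,0,0,7,0.2,0,0,0,0,0,7,0.2,0,0,0,0,0,6,0.2,0,0,0,0,0,0,0.2,0,0,0,0,0,0])

```text
time_s: 24.32
position: [0.4217, 0.2421, 0.2599]
tool_rot: [[-0.664, 0.0, 0.748], [-0.748, -0.0, -0.664], [0.0, -1.0, 0.0]]
ft_force: [-0.5, -0.1, -1.7]
grip_width: 0.0322
```

```bash
python3 - <<'E'
from h import *
im=grab("scene","scene14");crop(im,330,120,90,130,4.5,"z4");crop(im,345,260,60,45,12,"z5")
im=grab("top","top14");crop(im,250,140,110,100,7,"z3");crop(im,170,210,110,90,7,"z6")
s=env.observe();print(s["position"],s["q"],np.round(s["tool_rot"],4).tolist(),s["ft_force"],s["grip_width"])
E
```

```text
[0.42189064 0.24197924 0.25975113] [ 1.58583068e+01  1.41885785e+01  8.08757062e+01 -3.55842468e-03
  8.49429423e+01  5.74441974e+01] [[-0.6637, -0.0001, 0.748], [-0.748, -0.0001, -0.6637], [0.0001, -1.0, -0.0]] [ 0.53981952 -0.65024463 -1.38303703] 0.031840582404850604
```

View pics/z4.png

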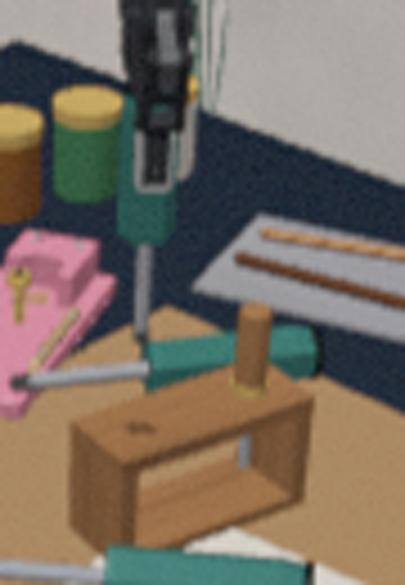

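View pics/z5.png

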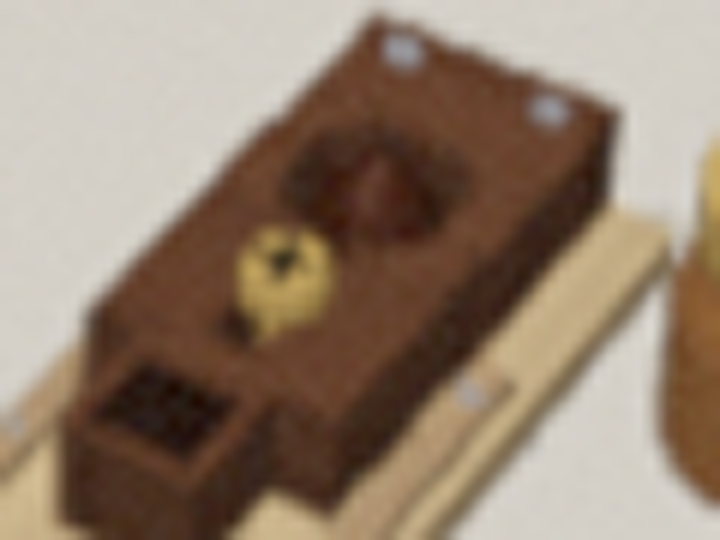

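View pics/z3.png

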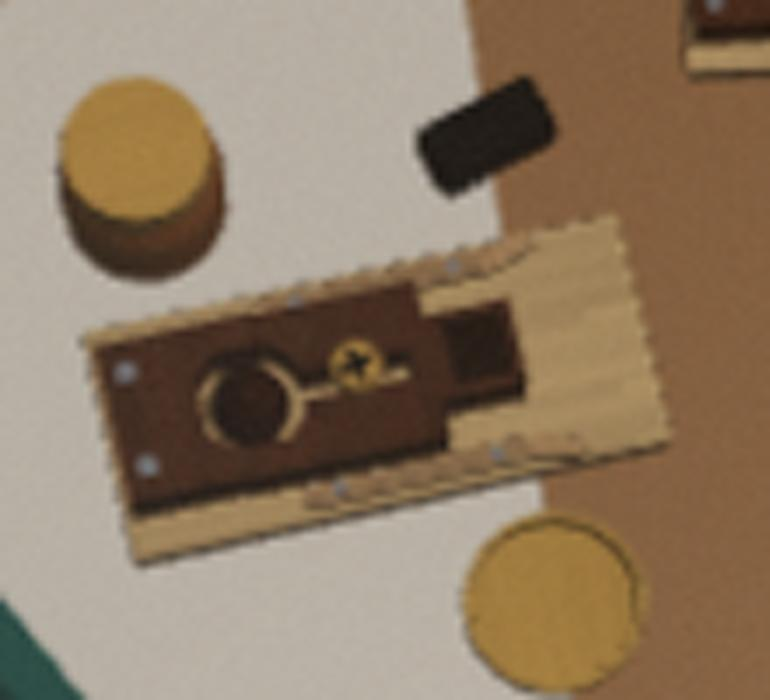

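View pics/z6.png

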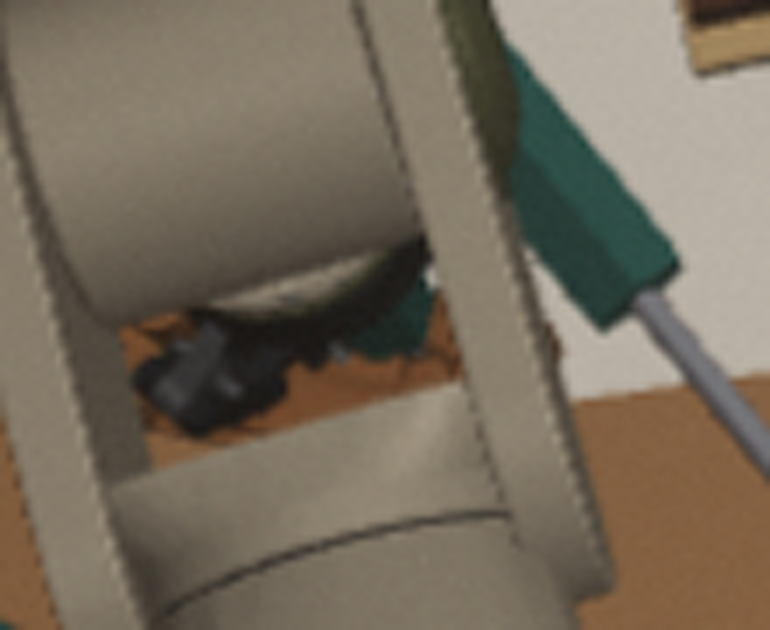

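```bash
python3 - <<'E'
from h import *
a=np.array([.6045,.0728,0])
th=np.linspace(0,2*np.pi,60)
for nm in ("scene6","scene14"):
    im=cv2.imread(f"pics/{nm}.png")[260:305,345:405]
    im=cv2.resize(im,None,fx=12,fy=12,interpolation=cv2.INTER_CUBIC)
    zt=.056 if nm=="scene6" else .051
    for z,c in((zt,(255,0,0)),(zt-.008,(0,255,0))):
        P=[((proj("scene",a+[.01*np.cos(t),.01*np.sin(t),z])+.5-[345,260])*12).astype(int) for t in th]
        cv2.polylines(im,[np.array(P)],True,c,1)
    cv2.imwrite(f"pics/p_{nm}.png",im[120:420,100:460])
cv2.imwrite("pics/p.png",np.hstack([cv2.imread("pics/p_scene6.png"),cv2.imread("pics/p_scene14.png")]))
E
```

```text
(no output)
```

View pics/p.png

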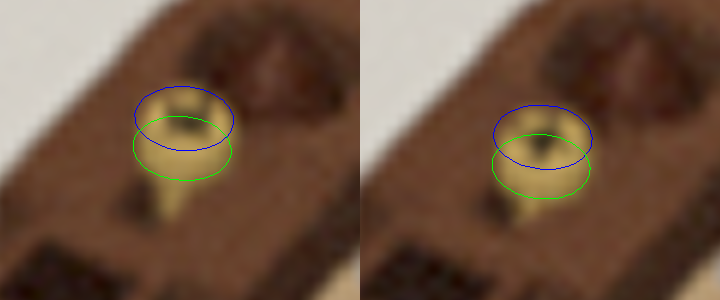

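```bash
python3 - <<'E'
from h import *
f=lambda p:((p[0]+.5)/4.5-.5+330,(p[1]+.5)/4.5-.5+120)
print("hole",plane("scene",f((141,428)),.085),"tip",plane("scene",f((141,338)),.1465))
E
```

```text
hole [0.42299836 0.24338601 0.085     ] tip [0.41643445 0.24707535 0.1465    ]
```

```bash
python3 - <<'E'
from h import *
im=cv2.imread("pics/scene14.png")
z=cv2.resize(im[160:220,340:385],None,fx=10,fy=10,interpolation=cv2.INTER_CUBIC)
for X,c in (((.4219,.2420,.1465),(0,0,255)),((.4219,.2420,.2215),(0,0,255)),((.4212,.2437,.085),(255,0,0))):
    q=((proj("scene",np.array(X))+.5-[340,160])*10).astype(int);cv2.drawMarker(z,tuple(int(v) for v in q),c,0,12,1);print(q)
cv2.imwrite("pics/z8.png",z)
E
```

```text
[216 365]
[227 122]
[210 549]
```

View pics/z8.png

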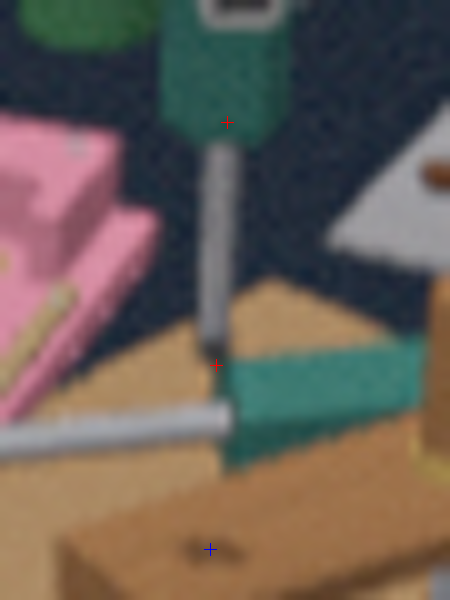

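servo_tool(rows=[0.2,0,0.0015,-0.02,0,0,0,0.2,0,0,-0.03,0,0,0,0.2,0,0,-0.015,0,0,0,0.2,0,0,-0.01,0,0,0,0.2,0,0,0,0,0,0])

```text
time_s: 24.83
position: [0.4211, 0.2432, 0.1827]
tool_rot: [[-0.663, -0.004, 0.749], [-0.749, -0.001, -0.663], [0.003, -1.0, -0.002]]
ft_force: [0.6, 0.8, -1.8]
grip_width: 0.0322
```

```bash
python3 - <<'E'
from h import *
im=grab("scene","scene15");crop(im,335,150,60,90,8,"z4")
E
```

```text
(no output)
```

View pics/z4.png

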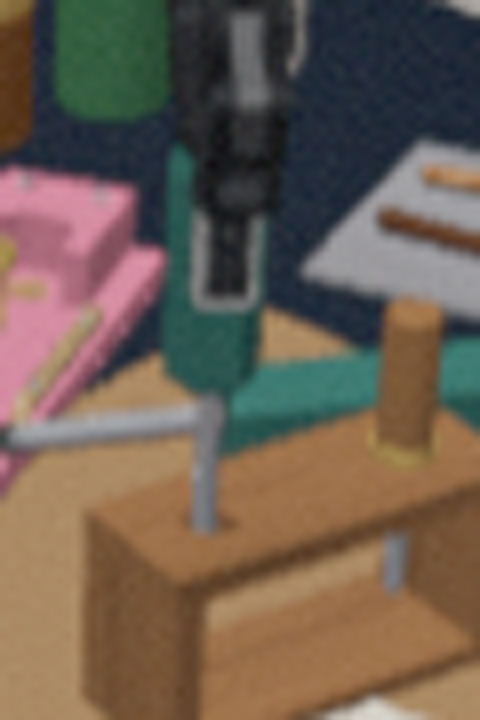

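The shank has entered the hole at crop (207,528). I'll keep lowering it.

servo_tool(rows=[0.2,0.0005,0,-0.02,0,0,0,0.2,0,0,-0.02,0,0,0,0.2,0,0,-0.012,0,0,0,0.2,0,0,-0.003,0,0,0,0.2,0,0,0,0,0,0])

```text
time_s: 25.3
position: [0.4226, 0.2436, 0.13]
tool_rot: [[-0.661, -0.0, 0.75], [-0.75, -0.0, -0.661], [0.0, -1.0, -0.0]]
ft_force: [0.7, 0.1, -0.5]
grip_width: 0.0323
```

servo_tool(rows=[0.2,0,0,-0.0015,0,0,0,0.2,0,0,0,0,0,0])

```text
time_s: 25.47
position: [0.4228, 0.2438, 0.1291]
tool_rot: [[-0.661, 0.002, 0.75], [-0.75, 0.001, -0.661], [-0.002, -1.0, 0.001]]
ft_force: [-0.1, 0.5, -1.2]
grip_width: 0.0323
```

servo_tool(rows=[0.2,0,0,-0.001,0,0,0,0.2,0,0,0,0,0,0])

```text
time_s: 25.63
position: [0.4225, 0.2437, 0.1276]
tool_rot: [[-0.661, 0.001, 0.751], [-0.751, 0.0, -0.661], [-0.001, -1.0, 0.001]]
ft_force: [0.7, -0.0, -1.1]
grip_width: 0.0322
```

servo_tool(rows=[0.2,0,0,-0.0015,0,0,0,0.2,0,0,-0.0015,0,0,0,0.2,0,0,0,0,0,0])

```text
time_s: 25.88
position: [0.4221, 0.2437, 0.1239]
tool_rot: [[-0.661, -0.0, 0.751], [-0.751, -0.0, -0.661], [0.0, -1.0, -0.0]]
ft_force: [-0.8, -0.4, -1.1]
grip_width: 0.0324
```

servo_tool(rows=[0.2,0,0,-0.001,0,0,0,0.2,0,0,0,0,0,0])

```text
time_s: 26.05
position: [0.4224, 0.2438, 0.1234]
tool_rot: [[-0.661, 0.0, 0.751], [-0.751, 0.0, -0.661], [-0.0, -1.0, 0.0]]
ft_force: [-0.9, 0.6, 0.4]
grip_width: 0.032
```

servo_tool(rows=[0.2,0,0,-0.0005,0,0,0,0.2,0,0,0,0,0,0])

```text
time_s: 26.22
position: [0.4224, 0.2438, 0.1233]
tool_rot: [[-0.661, 0.001, 0.751], [-0.751, 0.0, -0.661], [-0.001, -1.0, 0.0]]
ft_force: [-1.2, -0.7, 6.5]
grip_width: 0.0323
```

Shoulder seated at TCP z 0.1233, the same as at pickup. I'll open and lift off.

servo_tool(rows=[0.65,0,0,0.0004,0,0,0,0.65,0,0,0,0,0,0,0.65,0,0,0,0,0,0,0.65,0,0,0,0,0,0,0.65,0,0,0,0,0,0], force=40)

```text
time_s: 26.63
position: [0.4223, 0.2437, 0.123]
tool_rot: [[-0.661, -0.0, 0.751], [-0.751, -0.0, -0.661], [0.0, -1.0, -0.0]]
ft_force: [0.8, -0.3, -0.2]
grip_width: 0.0555
```

servo_tool(rows=[0.65,0,0,0.02,0,0,0,0.65,0,0,0.035,0,0,0,0.65,0,0,0.035,0,0,0,0.65,0,0,0.035,0,0,0,0.65,-0.02,0,0.025,0,0,0,0.65,-0.02,0.02,0.02,0,0,0,0.65,-0.02,0.03,0,0,0,0,0.65,-0.02,0.03,0,0,0,0,0.65,-0.02,0.03,0,0,0,0,0.65,0,0,0,0,0,0])

```text
time_s: 27.47
position: [0.319, 0.3572, 0.2932]
tool_rot: [[-0.657, -0.001, 0.754], [-0.754, 0.001, -0.657], [-0.001, -1.0, -0.002]]
ft_force: [-0.5, -0.4, 0.4]
grip_width: 0.0556
```

servo_tool(rows=[0.65,0,0,0,0,0,0,0.65,0,0,0,0,0,0,0.65,0,0,0,0,0,0])

```text
time_s: 27.72
position: [0.3229, 0.353, 0.2929]
tool_rot: [[-0.662, -0.0, 0.75], [-0.75, -0.0, -0.662], [0.0, -1.0, 0.0]]
ft_force: [-0.4, -0.1, -0.1]
grip_width: 0.0555
```

```bash
python3 - <<'E'
from h import *
im=grab("scene","scene16")
im=grab("top","top16");crop(im,170,140,190,150,4,"z3")
s=env.observe();print(s["position"],s["ft_force"],s["grip_width"])
E
```

```text
[0.32298064 0.35296959 0.29302905] [-1.06556346  0.14650827  0.415563  ] 0.05528060800364663
```

View pics/scene16.png

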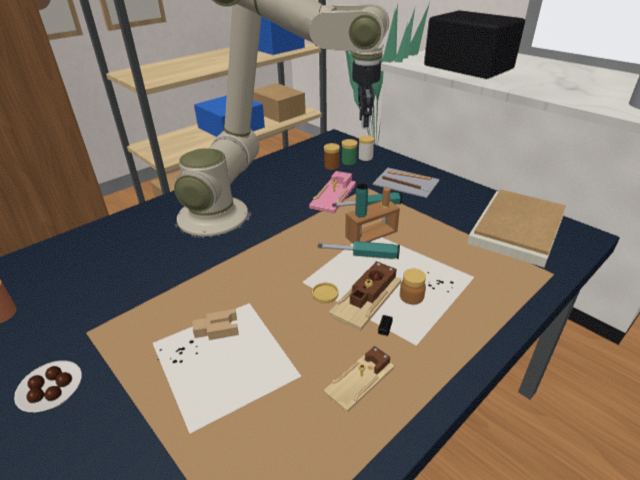

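View pics/z3.png

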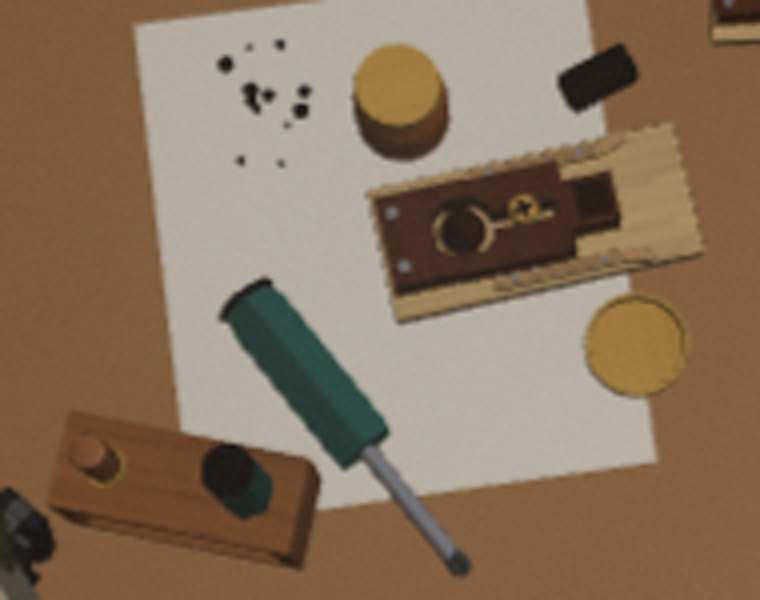

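```bash
python3 -c "
from rig import env
env.close_job()"
```

```text
the job is handed in; nothing more can be done
```

The nut is clamped, the screwdriver is back upright in its rack hole, and I handed the job in at about 28 s. I slid the dark half home until it met the fixed half. I then pushed the small screwdriver into the screw with 15 to 19 N and turned it about 314° clockwise. After that I took a second bite: I lifted the driver, turned it back and reinserted it.

**Last checks**
- **Halves:** the final pictures show them closed around the standing nut. Contact came at about 0.5 mm from the computed home position.
- **Screw:** the driver sank 5.1 mm while turning, and the scene view shows the head about 5 mm lower. In the second bite it turned another 39° under about 18 N without going any deeper, so I take the head to be fully down. I had no direct reading of the screw's depth, and wrist torque showed no clear rise at the stop.
- **Screwdriver:** its shoulder seated at the same height as at pickup.
- **Other things:** the pale half, wax jar, lid and charcoal show no movement.

**What did not go cleanly**
- **Fallen look-alikes:** the two taller screwdrivers standing free near the rack toppled during the first seconds. I felt no contact force but can't say why they fell. Both are still lying on the table.
- **Grip width:** the gripper read about 32 mm on the 30 mm handle, so the flats were probably a few degrees off. I saw no slip between the views I compared.

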